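Load the test fixture, pin it and hold it shut on the board

ROBOT

A 6-joint arm with a two-finger parallel gripper is mounted at the origin on the work surface. World frame = base frame: x ahead of the robot, y to its left, z up, the work surface at z = 0. Lengths are in m, angles in rad, forces in N, time in s.
With the tool pointing down it reaches from about 0.375 to 0.975 m from the base axis. Payload 3.8 kg.
Tool frame: the origin (TCP) lies midway between the tips of the shut fingers; the grasp point (between the pads) lies 19 mm behind it; z points along the fingers, y is the direction in which the jaws open and shut (so a half turn about z gives the same grasp; the last joint's range is limited). The gripper opens to 85 mm and grips with 20 to 120 N. Pads are 22 mm wide; open, the fingers measure 114 mm over their backs; the gripper's body (76 mm by 85 mm) begins 54 mm behind the grasp point. The pads swing forward as they close: fully open they stand 13 mm farther back than shut.
Start: joints at [1.071, 0.264, 1.604, -0, 1.274, -0.037], TCP at [0.301, 0.604, 0.231] pointing down, gripper open.
Joint ranges: [-2.63, 2.63], [-0.94, 2.18], [0.31, 2.57], [-1.31, 4.45], [0, 2.66], [-2.55, 2.55]. Speed limits (rad/s): [2.57, 2.57, 3.14, 3.14, 3.14, 3.14].

INTERFACE

Orientations are given as a rotation vector (axis times angle).
In Python, from workcell import bot gives the robot as it stands.
- The arm moves only by the tool arm_command, never from a script. Its argument "targets" is text: rows parted by semicolons, each of 7 numbers parted by spaces: the shift along the tool's x, y, z in mm, then the turn, a rotation vector about the tool's x, y, z in degrees, then the opening, from 0 (shut) to 1 (fully open). A call has 1 to 10 rows; each row is the pose to reach, as a shift and turn from the pose commanded when the call began, along the tool's axes at that moment; what a row does not reach only later rows make up. A row lasts 1/12 s, in which the tool goes at most 41.7 mm and 7.16 degrees, less where a joint would pass 70% of its speed; a pose out of reach is approached as far as the arm can. A call with a gripper value outside its range is refused whole. The fingers move at their own pace and stop on an object; "newtons" is the grip in N (left out, the last holds). Time passes only in rows, so rows that repeat a pose let the fingers close. It gives the time, the measured TCP pose, the force and the opening at its end, in the units of the state.
- bot.read_state(): the state, without advancing time (a new reading comes with each control period).
- bot.read_camera(name): name is "scene" or "side" or "wrist"; returns (picture, depth): 400x640x3 uint8, blue, green, red; 400x640 float32, m along the optical axis (not along the pixel's ray), 0 where there is no reading.
- bot.camera_params(name): a dict with "fov_y" (degrees; the focal length in pixels is half the picture's height over the tangent of half this angle, whatever the lens; pixels are square), "cx", "cy" (the principal point, pixels), "k1" (the pictures are not rectified: a ray, as slopes to the right and down, at radius r is drawn at 1 + k1 r^2 times it, then the intrinsics apply), "xyz" and "rotation" of the camera in the world; the wrist camera has in their place "T_tool_cam" (4x4, takes a point from camera to tool coordinates, whose origin is the TCP and whose axes are the flange's). Camera axes: x right, y up, looking along -z (the intrinsics and any distortion apply to the point x, -y, -z); pixel columns grow to the right and rows downward; lengths in m; the calibration is good to about 2 mm. A picture is of the moment at which its call begins: read the wrist's pose just before it. camera_params takes no time and is no camera call.
- bot.finish_job(): hands the job in, once; it reports no verdict.
The state is a dict: "time": time; "q": joint angles; "joint_vel": joint speeds; "joint_torque": joint torques, N m; "tool_pos": TCP position; "tcp_rot": TCP orientation; "wrist_force": force on the tool from outside, world axes, zero at the start; "torque": the same for the moment, N m; "width": opening from 0.0 (shut) to 1.0 (fully open).
Only numpy, scipy, OpenCV 4.12 (cv2) and the standard library are available. Lean on these libraries where they do the work, as an engineer would, in place of code of your own. Each camera call takes 0.05 s, during which the arm holds its last target.

TASK

Lay the green circuit board flat in the nest of the open clamshell test fixture, between all the steel stop pins and with its yellow terminal block on the hinge side, and let go of it; then bring the clear lid down onto it. Take the red-headed locating pin from its parking block, push it down through the hole in the lid into the fixture's hole below, and press it fully home so that its flange forces the springy lid completely shut. Your program finishes while still holding the pin pressed down, so that the lid stays shut and the board stays on its test probes; leave the fuse box, the relay and the meter where they are.

Things in the scene. Friction and masses are not known exactly. Their poses are not given: they have to be found in the camera images.
- fixture: Clamshell test fixture fixed to the bench: dark box 170 (x) x 200 (y) x 36 mm. Origin: centre of its underside, z up, +y to the hinge side. On it: two hinge blocks (tops at z 82, y 74 to 100 mm), hinge axis along x at y 85, z 70 mm; black nest plate, centre x 0, y 0; at x 0, y -80 mm an aluminium block (44 x 32 mm, top at z 64 mm) with the pin's hole.
- nest_seat (a point): Centre of the top face of the black nest plate (114 x 92 mm), 47 mm above the bench: the board's underside goes here. Eight steel stop pins stand 10 mm above the plate, tapered from 3.5 mm up, and bound 84 (fixture x) x 64 mm (y) at their feet, 2 mm beyond the board on every side. The plate is sprung: 20 N starts it, 30 N pushes it 4 mm down onto the probes (the lid's rods do that).
- base_hole (a point): Mouth (centre, top rim) of the vertical hole in the fixture's aluminium block: 12 mm diameter with a small chamfer, 28 mm deep, mouth 64 mm above the bench.
- lid (a joint): Lid angle (rad): 0 shut and level, 1.57 upright, 2.1 stop. Starts leaning back. Hinge friction 0.12 N m holds it where left, down to about 1.2; below that it sinks by itself, damped (under 1 rad/s), and rests on the loaded board at about 0.06, the lid some 10 mm high at its hole, as the nest springs hold it off. Shutting it takes about 9 N at the hole; let go, it springs up again.
- lid_hinge (a point): Middle of the lid's hinge axis (along fixture x), 70 mm above the bench; x, y, z axes turn with the lid and match the fixture's when shut.
- lid_hole (a point): Centre of the pin hole (14 mm diameter) at the lid's outer face, 165 mm from the hinge axis; when shut 74 mm above the bench, straight above base_hole. Lid: clear acrylic 8 mm thick, 170 mm wide along the hinge, reaching from 8 to 182 mm from the hinge axis. Four dark rods 10 mm thick stand 20 mm out of its inner face and press on the board near its corners.
- lid_grip (a point): Middle of the black grip bar along the lid's free edge (120 long x 14 x 16 mm thick), 189 mm from the hinge axis.
- board: Green circuit board 80 (x) x 60 (y) x 3 mm, 70 g, lying flat on the bench. Origin: centre of its underside, z up. In its middle (2 mm towards -y) stands a black connector shroud 18 (x) x 44 mm (y), its top 17 mm above the underside: grip it there, across the 18 mm. The yellow terminal block (34 x 7 mm, 11 mm high) is along its +y edge.
- board_terminal (a point): Top of the yellow terminal block, 25.5 mm from the board's centre along its +y.
- pin_block: Fixed dark steel parking block 56 x 56 x 40 mm high, origin at the centre of its underside; the pin stands in its central hole (12.5 mm diameter, 36 mm deep).
- pin: Locating pin, upright, z up, origin at its tip. Steel shank 10 mm diameter, 34 mm long with a tapered tip; then a flange 26 mm diameter, 5 mm thick; then a round red grip 16 mm diameter, 32 mm tall (from 39 to 71 mm above the tip). Parked with its flange on the block: tip 6 mm above the bench. 60 g.
- pin_tip (a point): Lower end of the pin's shank; when pinned fully home it is 40 mm above the bench, 24 mm deep in base_hole.
- pin_flange (a point): Centre of the flange's underside, 34 mm above the tip; it lies on lid_hole when home.
- fuse_box: Black fuse box 64 x 46 x 29 mm with coloured fuses, loose, not to be disturbed; origin under its centre.
- relay: Grey relay cube 28 x 28 x 34 mm, loose, not to be disturbed; origin under its centre.
- meter: Yellow multimeter 150 (x) x 78 x 43 mm lying flat, loose, not to be disturbed; origin under its centre.
Mind the look-alikes: they are no part of the job. There is more than one size of the pin; the one meant has the size given above.

How it is judged:
On the way, in this order (a step that is already met when the one before it is completed fails the run):
1. the board lies flat and square in the nest between the stop pins, terminal block to the hinge, let go of, with the lid still open (x of board in the frame of fixture between -0.004 and 0.004 m and y of board in the frame of fixture between -0.004 and 0.004 m and angle between the x axis of board and the x axis of fixture, either way round below 0.1 rad and y of board_terminal in the frame of fixture above 0.015 m and z of board in the frame of fixture below 0.0485 m and angle between board's own z axis and vertical below 0.05 rad and contact force between the fingers and board below 0.05 N and value of joint lid above 0.5 rad), for 0.2 s.
2. the lid is down on the board, the pin not yet in it (x of board in the frame of fixture between -0.004 and 0.004 m and y of board in the frame of fixture between -0.004 and 0.004 m and angle between the x axis of board and the x axis of fixture, either way round below 0.1 rad and y of board_terminal in the frame of fixture above 0.015 m and value of joint lid below 0.1 rad and distance between pin_tip and lid_hole above 0.03 m), for 0.2 s.
At the end, for the whole second after the job is handed in: For the last second: lid shut (under 0.015 rad) against its springs; pin upright (0.08 rad), home through both holes (tip under 43 mm high, within 4 mm of the axis), held by the fingers (over 3 N); board square in the nest (4 mm, 0.1 rad), terminals to the hinge, pressed down 2 mm or more (x of board in the frame of fixture between -0.004 and 0.004 m and y of board in the frame of fixture between -0.004 and 0.004 m and angle between the x axis of board and the x axis of fixture, either way round below 0.1 rad and y of board_terminal in the frame of fixture above 0.015 m and z of board in the frame of fixture between 0.041 and 0.045 m and value of joint lid below 0.015 rad and x of pin_tip in the frame of fixture between -0.004 and 0.004 m and y of pin_tip in the frame of fixture between -0.084 and -0.076 m and z of pin_tip in the frame of fixture below 0.043 m and angle between the z axis of pin and the z axis of fixture, either way round below 0.08 rad and contact force between the fingers and pin above 3 N); the arm keeps its last pose, push and grip.
It fails at once if the fuse box is moved by more than 20 mm (distance of fuse_box from where it was at the start of the episode above 0.02 m).
It fails at once if the relay is moved by more than 20 mm (distance of relay from where it was at the start of the episode above 0.02 m).
It fails at once if the multimeter is moved by more than 20 mm (distance of meter from where it was at the start of the episode above 0.02 m).
It also fails if it takes over 64 s, if anything falls off the work surface, if the arm or the gripper's body presses on something with over 40 N, if the wrist force passes 120 N, or if a joint passes its speed limit or range.

## Working session

There is one attempt and no reset: what is moved stays moved. The work goes in short steps, Python scripts to look and compute and a tool call to move; the robot and the scene stay as the last step left them, time stands still between calls to the robot, and variables do not carry over. Pictures are saved under pics/ and viewed, and the job is handed in when it is done.

Besides the shell and the picture viewer there is one more tool, called after ">>>" by a JSON object that holds its "api" and its "payload". arm_command: Moves the arm, as the interface text tells. Its arguments: {"type":"object","properties":{"targets":{"type":"string"},"newtons":{"type":"number"}},"required":["targets"]}

```bash
ls; mkdir -p pics; cat > h.py <<'E'
import numpy as np, cv2
from scipy.spatial.transform import Rotation as R
from workcell import bot
def K(p,):
    f=200/np.tan(np.radians(p['fov_y'])/2); return f,p['cx'],p['cy'],p['k1']
def campose(name,st=None):
    p=bot.camera_params(name)
    if name=='wrist':
        T=np.eye(4);T[:3,:3]=R.from_rotvec(st['tcp_rot']).as_matrix();T[:3,3]=st['tool_pos']
        return p,T@np.array(p['T_tool_cam'])
    T=np.eye(4);r=np.array(p['rotation']);T[:3,:3]=r if r.shape==(3,3) else R.from_rotvec(r).as_matrix();T[:3,3]=p['xyz'];return p,T
def rays(p,u,v):
    f,cx,cy,k1=K(p)
    a=(np.asarray(u,float)-cx)/f;b=(np.asarray(v,float)-cy)/f
    x,y=a.copy(),b.copy()
    for _ in range(30):
        s=1+k1*(x*x+y*y);x=a/s;y=b/s
    return x,y
def pt(p,T,u,v,d):
    x,y=rays(p,u,v);P=np.stack([x*d,-y*d,-d*np.ones_like(x)],-1)
    return P@T[:3,:3].T+T[:3,3]
def onz(p,T,u,v,z):
    x,y=rays(p,u,v);D=np.stack([x,-y,-np.ones_like(x)],-1)@T[:3,:3].T
    t=(z-T[2,3])/D[...,2];return T[:3,3]+D*t[...,None]
def proj(p,T,P):
    f,cx,cy,k1=K(p);Q=(np.asarray(P)-T[:3,3])@T[:3,:3]
    x=Q[...,0]/-Q[...,2];y=-Q[...,1]/-Q[...,2];s=1+k1*(x*x+y*y)
    return np.stack([cx+f*x*s,cy+f*y*s],-1)
def shot(name,fn):
    st=bot.read_state();im,d=bot.read_camera(name);p,T=campose(name,st)
    cv2.imwrite(f'pics/{fn}.png',im);np.savez(f'/tmp/{fn}.npz',im=im,d=d,T=T);return im,d,p,T
def load(name,fn):
    z=np.load(f'/tmp/{fn}.npz');return z['im'],z['d'],bot.camera_params(name),z['T']
E
python3 - <<'E'
from h import *
for n in('scene','side','wrist'):
    im,d,p,T=shot(n,n+'0');print(n,p['fov_y'],p['k1'],T.round(3).tolist())
print(bot.read_state())
E
```

```text
pics
scene 49.24770555464837 -0.10650025062302416 [[0.031, -0.633, 0.774, 1.33], [0.999, 0.033, -0.013, -0.012], [-0.017, 0.774, 0.633, 0.746], [0.0, 0.0, 0.0, 1.0]]
side 52.97548856811241 0.008492355155234757 [[0.759, 0.4, -0.513, -0.025], [-0.651, 0.449, -0.613, -0.635], [-0.015, 0.799, 0.601, 0.71], [0.0, 0.0, 0.0, 1.0]]
wrist 65.49762111155307 -0.011414647514650017 [[0.448, -0.845, -0.291, 0.226], [0.894, 0.423, 0.147, 0.642], [-0.001, -0.326, 0.945, 0.372], [0.0, 0.0, 0.0, 1.0]]
{'time': 0.15, 'q': array([ 1.07110819e+00,  2.64595625e-01,  1.60509206e+00, -4.09846034e-05,
        1.27373344e+00, -3.68819537e-02]), 'joint_vel': array([ 0.00086758, -0.00316684, -0.00196495, -0.00131264,  0.00151281,
        0.00067486]), 'joint_torque': array([ 1.73079588e-04, -5.15910745e+01, -3.67956913e+01, -5.74940782e-05,
        8.11170816e-03, -2.68118515e-05]), 'tool_pos': array([0.30107908, 0.6034687 , 0.23022044]), 'tcp_rot': array([-7.20382492e-01, -3.05742341e+00,  2.78532845e-03]), 'wrist_force': array([-0.68949305,  0.8430435 ,  0.21056451]), 'torque': array([-0.00516032,  0.01444836,  0.01523401]), 'width': 0.9992024274873559}
```

View pics/scene0.png

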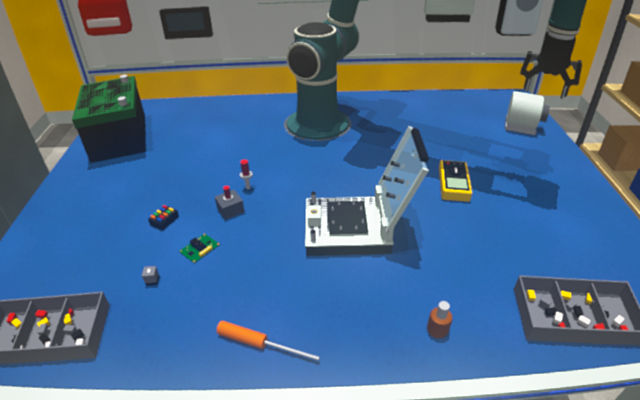

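View pics/side0.png

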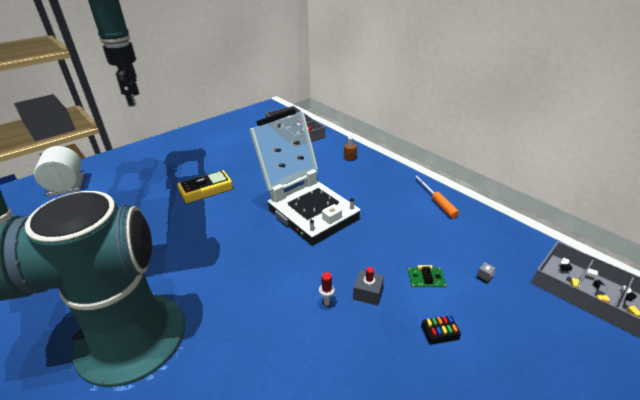

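View pics/wrist0.png

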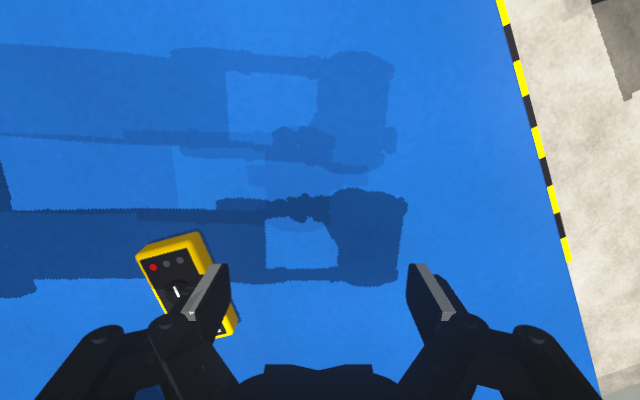

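Scene view: fixture at (345,220), lid leaning to the right (the hinge side). Board at (200,247). There are two red-headed pins, one in the dark block (228,197) and one standing at (245,175). I'll zoom in on these.

```bash
python3 - <<'E'
from h import *
im,d,p,T=load('scene','scene0')
a=cv2.resize(im[150:290,140:280],(560,560),interpolation=cv2.INTER_CUBIC);cv2.imwrite('pics/c1.png',a)
a=cv2.resize(im[120:260,290:440],(750,700)[:2],interpolation=cv2.INTER_CUBIC);a=cv2.resize(a,(640,600));cv2.imwrite('pics/c2.png',a)
im2,d2,p2,T2=load('side','side0')
a=cv2.resize(im2[250:350,300:510],(798,380),interpolation=cv2.INTER_CUBIC);cv2.imwrite('pics/c3.png',a)
a=cv2.resize(im2[100:250,240:370],(520,600),interpolation=cv2.INTER_CUBIC);cv2.imwrite('pics/c4.png',a)
for n,u,v in(('board',200,247),('pinblk',227,187),('pin2',244,162),('fx',313,215),('fuse',163,214),('relay',150,271),('meter',455,180)):
    print(n,pt(p,T,u,v,d[v,u]).round(3))
E
```

```text
board [ 0.603 -0.291  0.019]
pinblk [ 0.45  -0.239  0.077]
pin2 [ 0.363 -0.203  0.093]
fx [ 0.554 -0.022  0.065]
fuse [ 0.491 -0.406  0.029]
relay [ 0.69  -0.384  0.036]
meter [0.397 0.366 0.036]
```

View pics/c1.png

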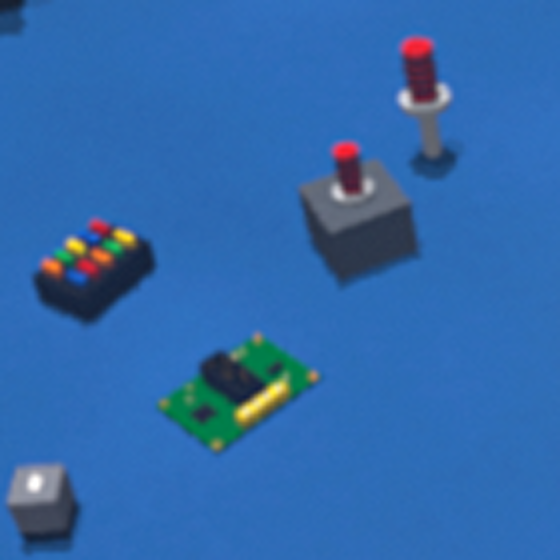

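View pics/c2.png

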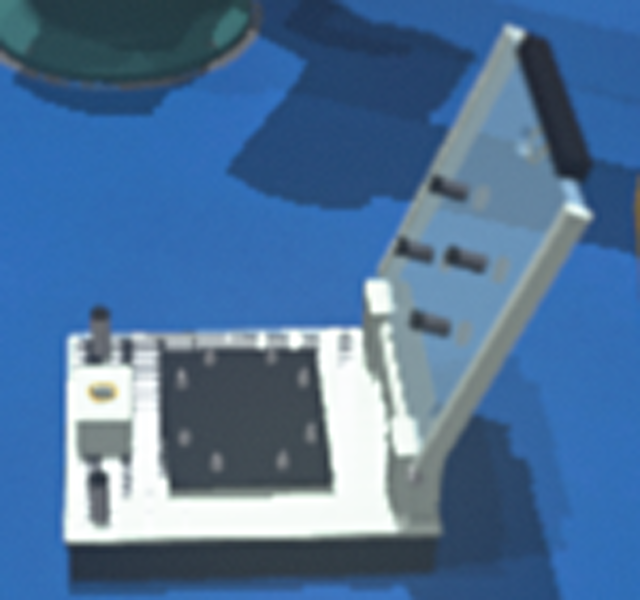

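View pics/c3.png

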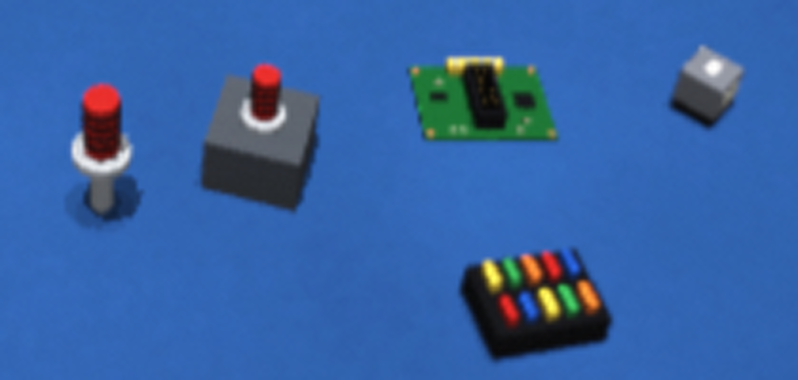

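View pics/c4.png

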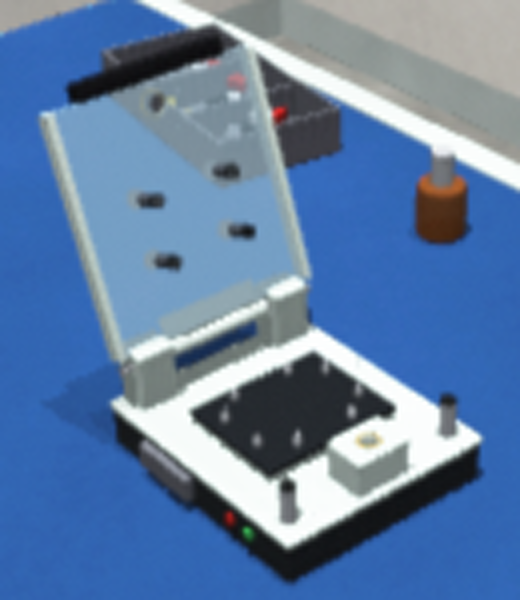

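Candidates for the pin are (228,195) in the dark block and the free-standing one at (245,175), which is larger with its whole shank showing. The description (parked in the block) and the smaller flange both point to the one in the block at about (0.45,-0.24). Next I'll measure the board and fixture.

```bash
cat >> h.py <<'E'
def rect(P):
    (c,s,a)=cv2.minAreaRect((P[:,:2]*1000).astype(np.float32));return np.round(c,1),np.round(s,1),round(a,2)
def board(fn,name,roi,z0=0.003):
    im,d,p,T=load(name,fn);x0,y0,x1,y1=roi
    h=cv2.cvtColor(im,cv2.COLOR_BGR2HSV);m=((h[...,0]>40)&(h[...,0]<85)&(h[...,1]>90)&(h[...,2]>25)).astype(np.uint8)
    mm=np.zeros_like(m);mm[y0:y1,x0:x1]=m[y0:y1,x0:x1]
    v,u=np.nonzero(mm);P=onz(p,T,u,v,z0);print(name,len(u),rect(P))
def cmd(xyz,rot=None):
    st=bot.read_state();r0=R.from_rotvec(st['tcp_rot']);dx=r0.inv().apply(np.array(xyz)-st['tool_pos'])*1000
    rv=np.zeros(3) if rot is None else (r0.inv()*rot).as_rotvec(degrees=True)
    n=max(np.linalg.norm(dx)/41.7,np.linalg.norm(rv)/7.16);print('t',round(st['time'],2),'cmd',dx.round(1),rv.round(2),'rows',round(n,1))
def down(yaw):
    """tool z down, tool y axis (jaw) at world angle yaw deg"""
    a=np.radians(yaw);y=np.array([np.cos(a),np.sin(a),0]);z=np.array([0,0,-1.]);return R.from_matrix(np.stack([np.cross(y,z),y,z],1))
E
python3 - <<'E'
from h import *
board('scene0','scene',(170,225,230,270));board('side0','side',(400,255,455,295))
for n,roi in(('scene',(305,180,400,260)),):
    im,d,p,T=load(n,n+'0');vv,uu=np.mgrid[170:260,300:400];P=pt(p,T,uu,vv,d[170:260,300:400])
    m=(P[...,2]>.033)&(P[...,2]<.040)&(d[170:260,300:400]>0);Q=P[m];print(rect(Q),len(Q),np.median(Q[:,2]))
    for a,b in((329,352),):pass
im,d,p,T=load('scene','scene0')
print('tcp axes',R.from_rotvec(bot.read_state()['tcp_rot']).as_matrix().round(3).tolist())
print('Ttc',np.array(bot.camera_params('wrist')['T_tool_cam']).round(3).tolist())
# terminal yellow
im,d,p,T=load('scene','scene0');h=cv2.cvtColor(im,cv2.COLOR_BGR2HSV);m=(h[...,0]>18)&(h[...,0]<35)&(h[...,1]>100);m[:225]=0;m[270:]=0;m[:,:170]=0;m[:,230:]=0
v,u=np.nonzero(m);print('term',onz(p,T,u,v,.011).mean(0))
E
```

```text
scene 320 (array([ 588.2, -299.7]), array([58. , 77.6]), 48.36)
side 488 (array([ 585.5, -299.5]), array([56.7, 79. ]), 48.71)
(array([542. ,  59.6]), array([202.7, 175.8]), 88.81) 2031 0.035947627039627617
tcp axes [[-0.895, 0.446, -0.001], [0.446, 0.895, -0.002], [0.0, -0.002, -1.0]]
Ttc [[-0.001, 0.945, 0.326, 0.084], [1.0, 0.002, -0.001, 0.0], [-0.001, 0.326, -0.945, -0.142], [0.0, 0.0, 0.0, 1.0]]
term [ 0.60731007 -0.28046605  0.011     ]
```

```bash
python3 - <<'E'
from h import *
cmd([.40,.45,.43]);cmd([.53,-.0,.43],down(10));cmd([.587,-.300,.25],down(-41.5))
im,d,p,T=load('side','side0')
for n,u,v in(('grip end1',263,120),('grip end2',295,111),('lid TL',251,130),('lid TR',303,113),('r',290,146)):
  print(n,pt(p,T,u,v,d[v,u]).round(3))
E
```

```text
t 0.15 cmd [-157.   -93.5 -199.6] [0. 0. 0.] rows 6.5
t 0.15 cmd [-474.3 -438.2 -199. ] [-1.000e-01  5.000e-02  5.348e+01] rows 16.2
t 0.15 cmd [-659.2 -680.8  -18.6] [-8.0000e-02  9.0000e-02  1.0498e+02] rows 22.7
grip end1 [0.497 0.205 0.255]
grip end2 [0.604 0.205 0.248]
lid TL [0.458 0.206 0.238]
lid TR [0.628 0.201 0.236]
r [0.558 0.175 0.167]
```

>>> {"api": "arm_command", "payload": {"targets": "-30 -20 -41 0 0 0 1; -55 -35 -72 0 0 5 1; -80 -50 -104 0 0 10 1;-105 -65 -135 0 0 16 1;-130 -80 -165 0 0 22 1;-157 -100 -190 0 0 28 1;-190 -125 -199 0 0 34 1;-220 -150 -199 0 0 40 1;-250 -178 -199 0 0 46 1;-280 -206 -199 0 0 53 1"}}

```text
time: 0.98
tool_pos: [0.4565, 0.3035, 0.4309]
tcp_rot: [2.015, 2.41, 0.002]
wrist_force: [0.3, 0.6, 0.3]
width: 1.002
```

```bash
python3 - <<'E'
from h import *
print(bot.read_state()['tool_pos'])
cmd([.53,-.0,.43],down(10));cmd([.587,-.300,.25],down(-41.5))
E
```

```text
[0.45653131 0.3035423  0.43092921]
t 0.98 cmd [-311.8   18.5    0.8] [ 0.08 -0.02  0.21] rows 7.5
t 0.98 cmd [-617.2   21.2  180.7] [ 0.06 -0.06 51.71] rows 15.4
```

>>> {"api": "arm_command", "payload": {"targets": "-40 2 0 0 0 5 1; -80 4 0 0 0 11 1; -120 6 0 0 0 17 1; -160 9 0 0 0 23 1;-200 12 0 0 0 29 1;-240 15 5 0 0 35 1;-280 18 15 0 0 41 1;-320 21 25 0 0 47 1;-358 21 40 0 0 51.7 1;-395 21 56 0 0 51.7 1"}}

```text
time: 1.82
tool_pos: [0.5487, -0.0816, 0.374]
tcp_rot: [2.863, 1.291, 0.002]
wrist_force: [0.3, 1.0, -0.0]
width: 0.999
```

>>> {"api": "arm_command", "payload": {"targets": "-26 -29 21 0 0 0 1;-52 -57 41 0 0 0 1;-79 -85 63 0 0 0 1;-105 -115 84 0 0 0 1;-130 -145 105 0 0 0 1;-138 -170 124 0 0 0 1;-138 -170 124 0 0 0 1;-138 -170 124 0 0 0 1;-138 -170 124 0 0 0 1"}}

```text
time: 2.57
tool_pos: [0.3301, -0.0713, 0.2507]
tcp_rot: [2.86, 1.297, 0.002]
wrist_force: [0.7, 0.0, 0.0]
width: 1.002
```

```bash
python3 - <<'E'
from h import *
print(bot.read_state()['tool_pos'])
cmd([.587,-.300,.20],down(-41.5))
E
```

```text
[ 0.33008337 -0.07131642  0.25067613]
t 2.57 cmd [ -2.8 343.9  51.2] [ 0.09 -0.05  0.28] rows 8.3
```

>>> {"api": "arm_command", "payload": {"targets": "0 41 0 0 0 0 1;0 82 0 0 0 0 1;0 123 0 0 0 0 1;0 164 10 0 0 0 1;0 205 20 0 0 0 1;-1 246 30 0 0 0 1;-2 287 40 0 0 0 1;-3 328 50 0 0 0.3 1;-3 344 51 0 0 0.3 1;-3 344 51 0 0 0.3 1"}}

```text
time: 3.4
tool_pos: [0.5914, -0.3041, 0.1983]
tcp_rot: [2.863, 1.287, 0.002]
wrist_force: [0.1, -0.3, 0.2]
width: 1.0
```

```bash
python3 - <<'E'
from h import *
im,d,p,T=shot('wrist','w1');print(bot.read_state()['tool_pos'],bot.read_state()['joint_vel'].round(3))
E
```

```text
[ 0.58975454 -0.3024069   0.19880205] [ 0.013 -0.064  0.062  0.003  0.024  0.004]
```

View pics/w1.png

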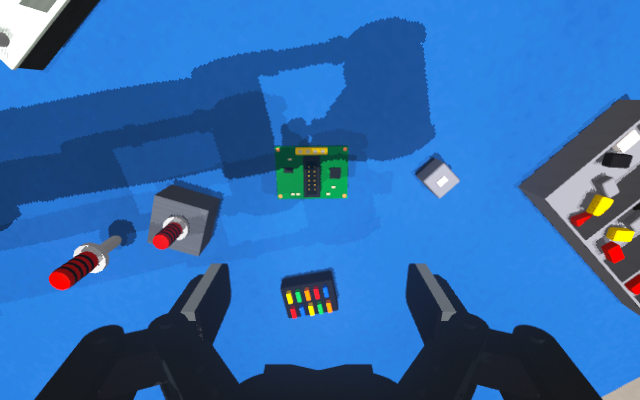

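```bash
python3 - <<'E'
from h import *
im,d,p,T=shot('wrist','w1b');board('w1b','wrist',(265,140,360,205))
h=cv2.cvtColor(im,cv2.COLOR_BGR2HSV);m=(h[...,0]>18)&(h[...,0]<35)&(h[...,1]>100);m[:145]=0;m[160:]=0;m[:,:290]=0;m[:,335:]=0
v,u=np.nonzero(m);print('term',onz(p,T,u,v,.011).mean(0).round(4))
# shroud top by depth
P=pt(p,T,*np.meshgrid(np.arange(265,360),np.arange(140,205)),d[140:205,265:360]);
Q=P[(P[...,2]>.014)&(P[...,2]<.021)];print('shroud',rect(Q),len(Q))
# pin head & block
vv,uu=np.mgrid[180:260,140:230];P=pt(p,T,uu,vv,d[180:260,140:230]);hh=h[180:260,140:230]
m=(P[...,2]>.074)&(P[...,2]<.08);print('pintop',P[m].mean(0) if m.any() else 0,m.sum(), P[...,2].max())
m=(P[...,2]>.038)&(P[...,2]<.0415);print('blk',rect(P[m]))
m=(P[...,2]>.043)&(P[...,2]<.047);print('fl',rect(P[m]))
st=bot.read_state();print(st['tool_pos'])
cv2.imwrite('pics/c5.png',cv2.resize(im[140:205,260:365],(630,390),interpolation=cv2.INTER_CUBIC))
E
```

```text
wrist 2439 (array([ 588.2, -296.9]), array([59.4, 79.1]), 49.04)
term [ 0.6051 -0.2775  0.011 ]
shroud (array([ 586.3, -297.9]), array([43.4, 17.2]), 48.52) 657
pintop [ 0.45086025 -0.2396071   0.07616243] 211 0.3411721253760991
blk (array([ 450.2, -239.7]), array([57.5, 57.1]), 30.88)
fl (array([ 452.7, -239.3]), array([21.2, 25.4]), 7.63)
[ 0.58858394 -0.30126295  0.199272  ]
```

View pics/c5.png

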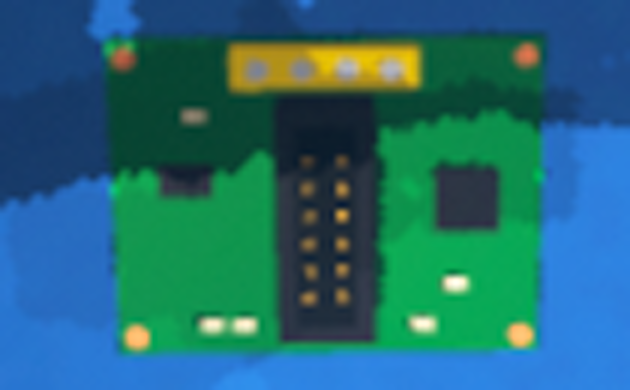

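```bash
python3 - <<'E'
from h import *
cmd([.5864,-.2977,.06],down(-41.2));cmd([.5864,-.2977,.005],down(-41.2))
E
```

```text
t 3.5 cmd [  1.2  -4.1 139.3] [ 0.04 -0.02 -0.33] rows 3.3
t 3.5 cmd [  1.2  -4.1 194.3] [ 0.04 -0.02 -0.33] rows 4.7
```

>>> {"api": "arm_command", "payload": {"targets": "0 -3 41 0 0 -0.3 0.6;1 -4 82 0 0 -0.3 0.6;1 -4 123 0 0 -0.3 0.6;1 -4 150 0 0 -0.3 0.5;1 -4 160 0 0 -0.3 0.5;1 -4 160 0 0 -0.3 0.5;1 -4 160 0 0 -0.3 0.5", "newtons": 40}}

```text
time: 4.08
tool_pos: [0.5851, -0.2968, 0.0408]
tcp_rot: [2.86, 1.298, 0.002]
wrist_force: [0.2, -1.6, 0.5]
width: 0.504
```

```bash
python3 - <<'E'
from h import *
cmd([.5864,-.2977,.005],down(-41.2)); shot('wrist','w2');print(bot.read_state()['width'])
E
```

```text
t 4.08 cmd [ 0.2  1.5 35.8] [ 0.1  -0.02  0.01] rows 0.9
0.49971322045737815
```

View pics/w2.png

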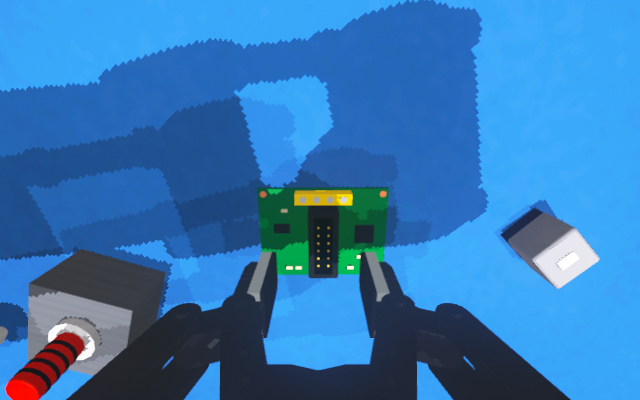

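Fingers straddle the shroud (column 322, between the pads at 262 and 372). Descending and gripping.

>>> {"api": "arm_command", "payload": {"targets": "0 1 20 0 0 0 0.5;0 1 30 0 0 0 0.45;0 1 35.5 0 0 0 0.45;0 1 35.5 0 0 0 0.4;0 1 35.5 0 0 0 0.1;0 1 35.5 0 0 0 0.1;0 1 35.5 0 0 0 0.1;0 1 35.5 0 0 0 0.1;0 1 35.5 0 0 0 0.1", "newtons": 50}}

```text
time: 4.88
tool_pos: [0.5856, -0.2978, 0.0048]
tcp_rot: [2.86, 1.297, 0.002]
wrist_force: [-0.5, 0.4, 4.2]
width: 0.194
```

```bash
python3 - <<'E'
from h import *
s=bot.read_state();print(s['width']*85);cmd([.5864,-.2977,.20]); shot('wrist','w3')
E
```

```text
16.505254499605375
t 4.88 cmd [   0.7    0.8 -195.2] [0. 0. 0.] rows 4.7
```

View pics/w3.png

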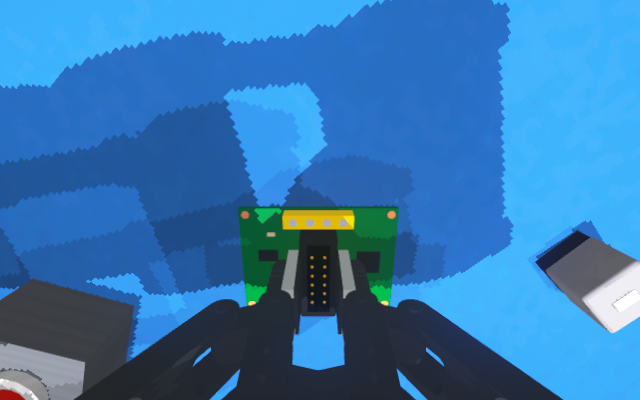

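Grasp is good. Lift, then carry it to a spot just short of the fixture and look.

>>> {"api": "arm_command", "payload": {"targets": "0 0 -41 0 0 0 0.1;0 0 -82 0 0 0 0.1;0 0 -123 0 0 0 0.1;0 0 -164 0 0 0 0.1;0 0 -205 0 0 0 0.1;0 0 -245 0 0 0 0.1;0 0 -245 0 0 0 0.1"}}

```text
time: 5.52
tool_pos: [0.5892, -0.2998, 0.2601]
tcp_rot: [2.849, 1.292, 0.016]
wrist_force: [1.0, -0.4, 0.7]
width: 0.194
```

```bash
python3 - <<'E'
from h import *
print(bot.read_state()['width']*85);cmd([.542,-.03,.27],down(-1.2))
E
```

```text
16.496641419791015
t 5.52 cmd [ 171.9 -213.1  -12.8] [  0.97   0.13 -40.01] rows 6.6
```

>>> {"api": "arm_command", "payload": {"targets": "24 -30 -2 0 0 -6 0.1;48 -60 -5 0 0 -12 0.1;72 -90 -8 0 0 -18 0.1;98 -120 -12 0 0 -24 0.1;123 -152 -18 0 0 -30 0.1;148 -183 -20 0 0 -36 0.1;172 -213 -20 0 0 -40 0.1;172 -213 -20 0 0 -40 0.1;172 -213 -20 0 0 -40 0.1;172 -213 -20 0 0 -40 0.1"}}

```text
time: 6.35
tool_pos: [0.5378, -0.0277, 0.2682]
tcp_rot: [2.244, 2.198, -0.001]
wrist_force: [-0.3, -0.1, -0.2]
width: 0.191
```

```bash
python3 - <<'E'
from h import *
im,d,p,T=shot('wrist','w4');s=bot.read_state();print(s['tool_pos'],R.from_rotvec(s['tcp_rot']).as_matrix().round(4).tolist(),s['joint_vel'].round(3))
E
```

```text
[ 0.53794774 -0.02838514  0.26825465] [[0.0221, 0.9998, -0.0006], [0.9998, -0.0221, -0.0006], [-0.0006, -0.0005, -1.0]] [-0.019  0.005 -0.008  0.004  0.001 -0.002]
```

View pics/w4.png

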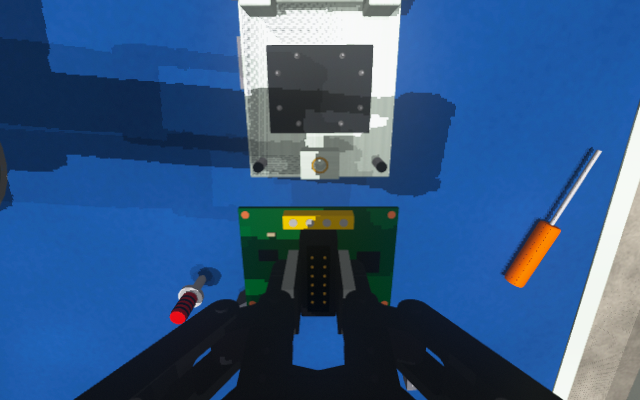

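Nest plate is at (267–373, 45–133), the block with the hole at (320,165), and the held board at (240–398, 207–305). I'll measure each more finely.

```bash
python3 - <<'E'
from h import *
im,d,p,T=load('wrist','w4')
cv2.imwrite('pics/c6.png',cv2.resize(im[30:185,235:405],(680,620)[:2],interpolation=cv2.INTER_CUBIC)[:600])
cv2.imwrite('pics/c7.png',cv2.resize(im[200:310,230:410],(720,440),interpolation=cv2.INTER_CUBIC))
vv,uu=np.mgrid[30:150,255:385];P=pt(p,T,uu,vv,d[30:150,255:385])
m=(P[...,2]>.0445)&(P[...,2]<.049)&(d[30:150,255:385]>0);print('nest',rect(P[m]),P[m][:,2].mean())
vv,uu=np.mgrid[0:190,230:410];P=pt(p,T,uu,vv,d[0:190,230:410])
m=(P[...,2]>.034)&(P[...,2]<.038);print('box top',rect(P[m]),np.median(P[m][:,2]))
m=(P[...,2]>.062)&(P[...,2]<.0665);print('blk',rect(P[m]))
vv,uu=np.mgrid[200:310,230:410];P=pt(p,T,uu,vv,d[200:310,230:410]);st=bot.read_state()
r=R.from_rotvec(st['tcp_rot']);L=r.inv().apply(P.reshape(-1,3)-st['tool_pos']).reshape(P.shape)
h=cv2.cvtColor(im[200:310,230:410],cv2.COLOR_BGR2HSV);g=(h[...,0]>40)&(h[...,0]<85)&(h[...,1]>90)&(L[...,2]>-.02)&(L[...,2]<.02)
q=L[g];print('board in tool',rect(q),np.median(q[:,2]))
A=np.c_[q[:,:2],np.ones(len(q))];print('plane',np.linalg.lstsq(A,q[:,2],rcond=None)[0])
E
```

```text
nest (array([541.1,  52.4]), array([109.4, 113.1]), 88.79) 0.046783052278221944
box top (array([541.3,  55.8]), array([189.8, 171.8]), 89.02) 0.03569262811472268
blk (array([542.3,  54.4]), array([177.5, 150.4]), 87.9)
board in tool (array([ 3.9, -0.5]), array([79.5, 58.5]), 89.66) 0.002223784729592646
plane [-6.99457800e-06  1.22137747e-03  2.14573684e-03]
```

View pics/c6.png

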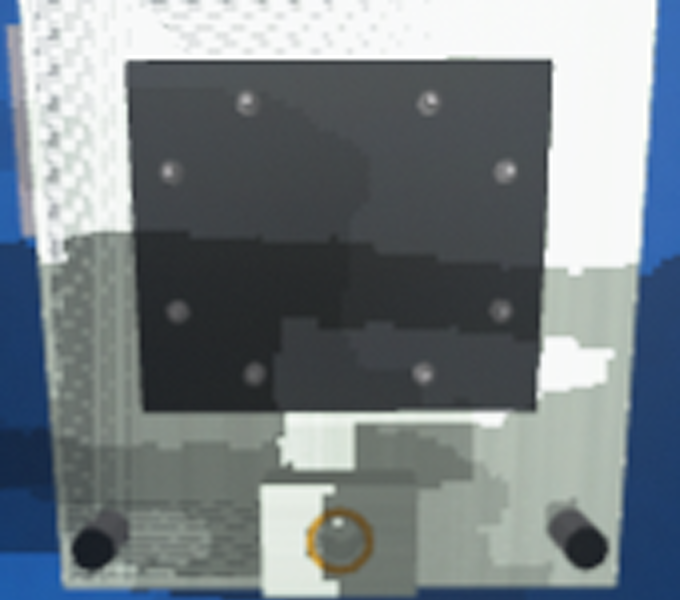

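View pics/c7.png

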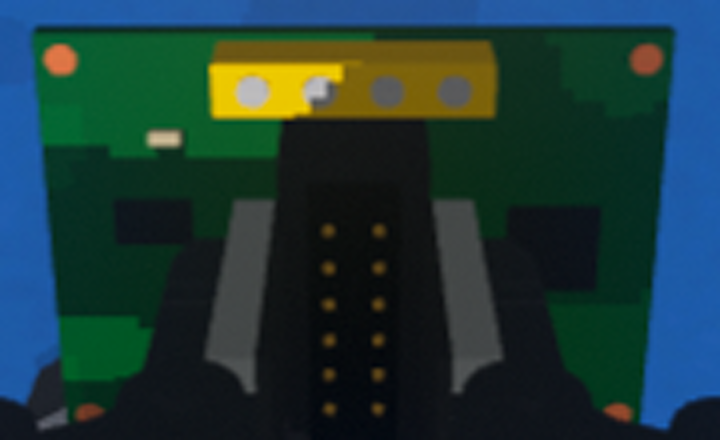

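```bash
python3 - <<'E'
from h import *
im,d,p,T=load('wrist','w4');st=bot.read_state()
def o(l,z,ox,oy):
    a=np.array(l,float);return onz(p,T,a[:,0]/4-.4+ox,a[:,1]/4-.4+oy,z)
n=o([(127,61),(551,60),(537,411),(143,411)],.047,235,30);print('nest',n.mean(0).round(4),np.linalg.norm(n-np.roll(n,-1,0),axis=1).round(4),np.degrees(np.arctan2(*(n[1]-n[0])[1::-1])),np.degrees(np.arctan2(*(n[2]-n[3])[1::-1])))
k=o([(247,103),(429,102),(171,171),(506,171),(178,311),(501,310),(254,374),(423,374)],.057,235,30);print('pins',k.mean(0).round(4));print(k.round(4).tolist())
print('hole',o([(339,541)],.064,235,30))
r=R.from_rotvec(st['tcp_rot'])
zt=st['tool_pos'][2]-.0022
b=o([(60,60),(647,60),(618,412),(90,413)],zt,230,200);L=r.inv().apply(b-st['tool_pos'])*1000;print('pads tool',L.round(1).tolist(),L.mean(0).round(2))
e=o([(35,30),(673,30)],zt,230,200);print('edge',(r.inv().apply(e-st['tool_pos'])*1000).round(1).tolist())
E
```

```text
nest [0.5414 0.0616 0.047 ] [0.1119 0.0912 0.1132 0.0909] -1.1442849768482208 -1.2790773257352086
pins [0.5411 0.0616 0.057 ]
[[0.5181, 0.0962, 0.057], [0.5652, 0.0954, 0.057], [0.4973, 0.0803, 0.057], [0.5856, 0.0783, 0.057], [0.497, 0.0449, 0.057], [0.585, 0.0432, 0.057], [0.517, 0.0277, 0.057], [0.5637, 0.0267, 0.057]]
hole [[ 0.53950612 -0.01823676  0.064     ]]
pads tool [[28.7, -37.0, 2.2], [28.7, 36.2, 2.2], [-23.6, 36.3, 2.2], [-23.7, -36.9, 2.2]] [ 2.51 -0.35  2.2 ]
edge [[32.7, -39.8, 2.2], [32.7, 39.1, 2.2]]
```

```bash
python3 - <<'E'
from h import *
cmd([.5415,.0590,.095],down(-1.2))
E
```

```text
t 6.4 cmd [ 87.5   1.7 173.2] [-0.03  0.03 -0.07] rows 4.7
```

>>> {"api": "arm_command", "payload": {"targets": "20 0 35 0 0 0 0.1;40 1 70 0 0 0 0.1;60 1.5 105 0 0 0 0.1;80 1.7 135 0 0 0 0.1;87.5 1.7 160 0 0 0 0.1;87.5 1.7 173 0 0 0 0.1;87.5 1.7 173 0 0 0 0.1;87.5 1.7 173 0 0 0 0.1;87.5 1.7 173 0 0 0 0.1"}}

```text
time: 7.15
tool_pos: [0.5429, 0.0587, 0.0968]
tcp_rot: [2.246, 2.195, 0.002]
wrist_force: [-0.0, -0.3, -0.0]
width: 0.194
```

```bash
python3 - <<'E'
from h import *
im,d,p,T=shot('wrist','w5');s=bot.read_state();print(s['tool_pos'],s['joint_vel'].round(3),s['wrist_force'])
cv2.imwrite('pics/c8.png',cv2.resize(im[190:330,220:420],(800,560),interpolation=cv2.INTER_CUBIC))
cmd([.5415,.0590,.052],down(-1.2))
E
```

```text
[0.543283   0.05881707 0.09736103] [ 0.005 -0.011 -0.003  0.001  0.    -0.001] [ 0.85351932  0.39635023 -0.68326085]
t 7.2 cmd [ 0.1 -1.9 45.4] [ 0.17 -0.01 -0.12] rows 1.1
```

View pics/c8.png

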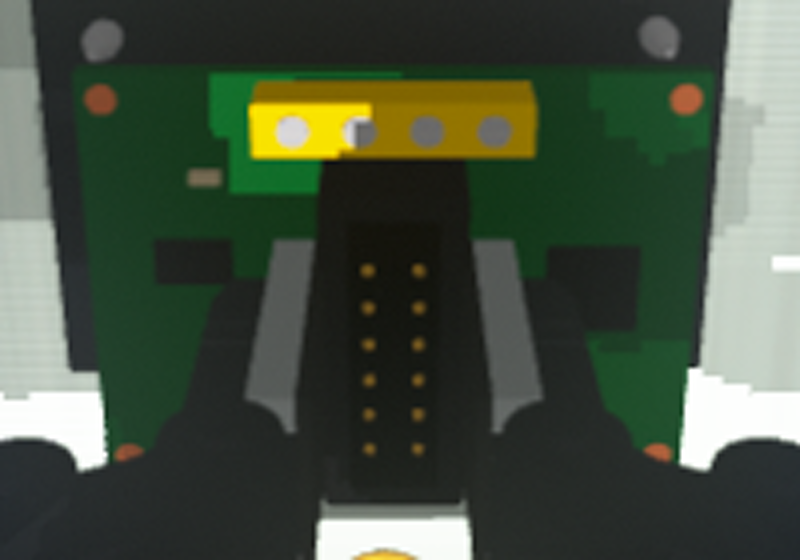

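```bash
python3 - <<'E'
from h import *
im,d,p,T=load('wrist','w5');st=bot.read_state();print(st['tool_pos'])
def o(l,z,ox=220,oy=190):
    a=np.array(l,float);return onz(p,T,a[:,0]/4-.4+ox,a[:,1]/4-.4+oy,z)
k=o([(103,40),(660,37)],.056);print('pins',k.round(4).tolist(),k.mean(0).round(4))
r=R.from_rotvec(st['tcp_rot']);zt=st['tool_pos'][2]-.002
b=o([(100,99),(686,99),(129,455),(657,455)],zt);print('pads',b.round(4).tolist(),b.mean(0).round(4),(r.inv().apply(b-st['tool_pos']).mean(0)*1000).round(2))
E
```

```text
[0.543283   0.05881707 0.09736103]
pins [[0.4983, 0.0828, 0.056], [0.5848, 0.0811, 0.056]] [0.5415 0.082  0.056 ]
pads [[0.507, 0.0881, 0.0954], [0.5797, 0.0862, 0.0954], [0.5056, 0.0355, 0.0954], [0.5784, 0.0336, 0.0954]] [0.5427 0.0609 0.0954] [ 2.02 -0.65  2.  ]
```

>>> {"api": "arm_command", "payload": {"targets": "1 -1.7 10 0 0 0 0.1;1 -1.7 20 0 0 0 0.1;1 -1.7 30 0 0 0 0.1;1 -1.7 30 0 0 0 0.1;1 -1.7 30 0 0 0 0.1;1 -1.7 30 0 0 0 0.1"}}

```text
time: 7.7
tool_pos: [0.5397, 0.0608, 0.0654]
tcp_rot: [-2.245, -2.198, 0.001]
wrist_force: [0.4, 0.2, 0.2]
width: 0.189
```

```bash
python3 - <<'E'
from h import *
im,d,p,T=shot('wrist','w6');s=bot.read_state();print(s['tool_pos'],s['joint_vel'].round(3),s['wrist_force'])
cv2.imwrite('pics/c9.png',cv2.resize(im[190:330,220:420],(800,560),interpolation=cv2.INTER_CUBIC))
cmd([.5415,.0590,.052],down(-1.2))
E
```

```text
[0.54005344 0.06089744 0.06582516] [-0.001 -0.005 -0.007 -0.     0.    -0.001] [ 0.45023463 -0.76837795 -0.22274257]
t 7.75 cmd [-1.9  1.5 13.8] [ 0.01 -0.   -0.01] rows 0.3
```

View pics/c9.png

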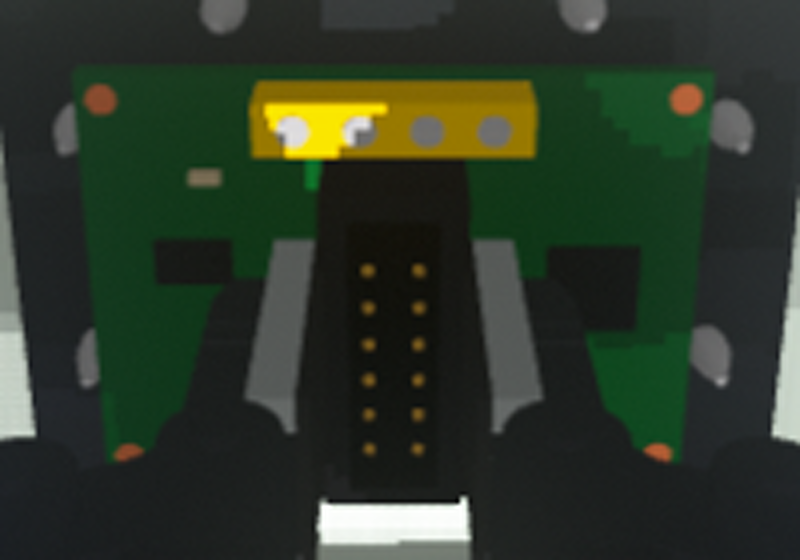

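```bash
python3 - <<'E'
from h import *
im,d,p,T=load('wrist','w6');st=bot.read_state()
def o(l,z,ox=220,oy=190):
    a=np.array(l,float);return onz(p,T,a[:,0]/4-.4+ox,a[:,1]/4-.4+oy,z)
k=o([(223,27),(585,27),(740,145),(720,380)],.057);print('pins',k.round(4).tolist())
zt=st['tool_pos'][2]-.002
b=o([(100,99),(686,99),(129,455),(657,455)],zt);print('pads',b.round(4).tolist(),b.mean(0).round(4))
E
```

```text
pins [[0.5186, 0.0969, 0.057], [0.5647, 0.0959, 0.057], [0.5856, 0.0791, 0.057], [0.5852, 0.043, 0.057]]
pads [[0.5037, 0.0901, 0.0638], [0.5764, 0.0884, 0.0638], [0.5024, 0.0374, 0.0638], [0.5753, 0.0357, 0.0638]] [0.5394 0.0629 0.0638]
```

>>> {"api": "arm_command", "payload": {"targets": "-1 1.6 2 0 0 0 0.1;-1 1.6 5 0 0 0 0.1;-1 1.6 8 0 0 0 0.1;-1 1.6 11 0 0 0 0.1;-1 1.6 13.5 0 0 0 0.1;-1 1.6 13.5 0 0 0 0.1;-1 1.6 13.5 0 0 0 0.1"}}

```text
time: 8.33
tool_pos: [0.5414, 0.0598, 0.052]
tcp_rot: [-2.245, -2.198, 0.0]
wrist_force: [0.8, -0.2, -0.2]
width: 0.191
```

```bash
python3 - <<'E'
from h import *
im,d,p,T=shot('wrist','w7');s=bot.read_state();print(s['tool_pos'],s['wrist_force'])
cv2.imwrite('pics/c10.png',cv2.resize(im[190:330,220:420],(800,560),interpolation=cv2.INTER_CUBIC))
E
```

```text
[0.54134245 0.05979232 0.052038  ] [-0.47958209  0.2117979  -1.15063852]
```

View pics/c10.png

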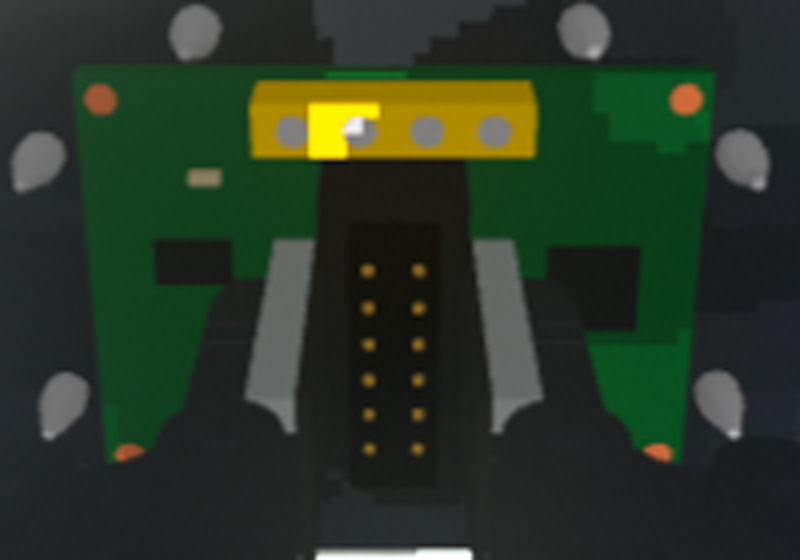

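>>> {"api": "arm_command", "payload": {"targets": "0 -0.6 0 0 0 0 0.1;0 -0.6 0.8 0 0 0 0.1;0 -0.6 0.8 0 0 0 0.1;0 -0.6 0.8 0 0 0 0.25;0 -0.6 0.8 0 0 0 0.3;0 -0.6 0.8 0 0 0 0.35;0 -0.6 0.8 0 0 0 0.35;0 -0.6 -8 0 0 0 0.35"}}

```text
time: 9.05
tool_pos: [0.5392, 0.0597, 0.0586]
tcp_rot: [-2.243, -2.196, 0.004]
wrist_force: [-0.7, 0.1, -0.1]
width: 0.352
```

```bash
python3 - <<'E'
from h import *
im,d,p,T=shot('wrist','w8');s=bot.read_state();print(s['tool_pos'],s['wrist_force'],s['width'])
cv2.imwrite('pics/c11.png',cv2.resize(im[190:330,220:420],(800,560),interpolation=cv2.INTER_CUBIC))
E
```

```text
[0.54114187 0.05983461 0.0614719 ] [ 0.46405441 -1.10719199  1.72804642] 0.3490539591821147
```

View pics/c11.png

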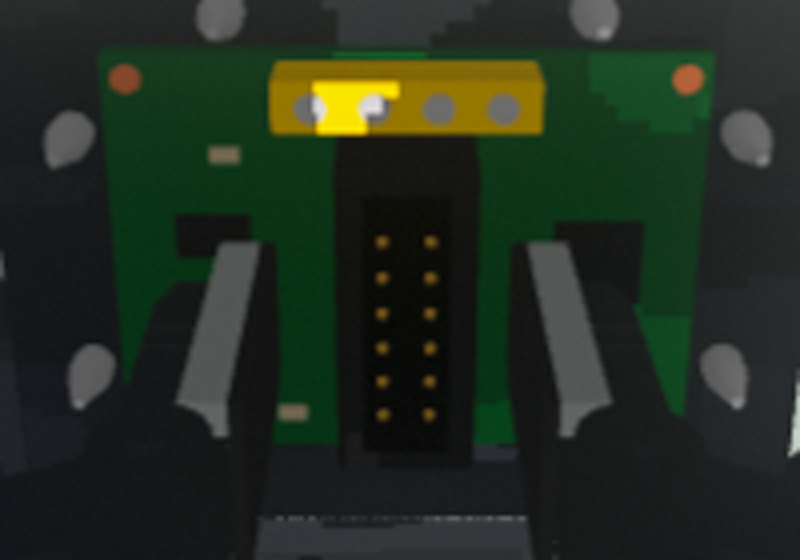

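Board is released and sits inside all the pins. Now raise, shut the fingers and go over behind the lid.

```bash
python3 - <<'E'
from h import *
cmd([.541,.06,.34],down(-1.2));cmd([.544,.275,.34],down(-1.2));cmd([.544,.275,.238],down(-1.2))
E
```

```text
t 9.1 cmd [ 2.000e-01 -0.000e+00 -2.785e+02] [ 0.02 -0.   -0.02] rows 6.7
t 9.1 cmd [ 215.2   -1.6 -278.5] [ 0.02 -0.   -0.02] rows 8.4
t 9.1 cmd [ 215.2   -1.6 -176.5] [ 0.02 -0.   -0.02] rows 6.7
```

>>> {"api": "arm_command", "payload": {"targets": "0 0 -20 0 0 0 0.4;0 0 -60 0 0 0 0.4;0 0 -100 0 0 0 0.3;0 0 -140 0 0 0 0.2;0 0 -180 0 0 0 0;0 0 -220 0 0 0 0;0 0 -260 0 0 0 0;0 0 -280 0 0 0 0;0 0 -280 0 0 0 0;0 0 -280 0 0 0 0"}}

```text
time: 9.93
tool_pos: [0.5418, 0.0599, 0.3429]
tcp_rot: [2.243, 2.195, 0.006]
wrist_force: [-0.8, 0.2, -0.8]
width: -0.001
```

```bash
python3 - <<'E'
from h import *
im,d,p,T=shot('wrist','w9');s=bot.read_state();print(s['tool_pos'],s['width'])
cmd([.544,.275,.34],down(-1.2))
im,d,p,T=shot('scene','s9');cv2.imwrite('pics/c12.png',cv2.resize(im[100:270,280:450],(600,600),interpolation=cv2.INTER_CUBIC))
E
```

```text
[0.5407774  0.05982202 0.34054843] -0.0004654128938356021
t 9.98 cmd [215.2  -1.3   0.6] [ 0.05 -0.   -0.01] rows 5.2
```

View pics/w9.png

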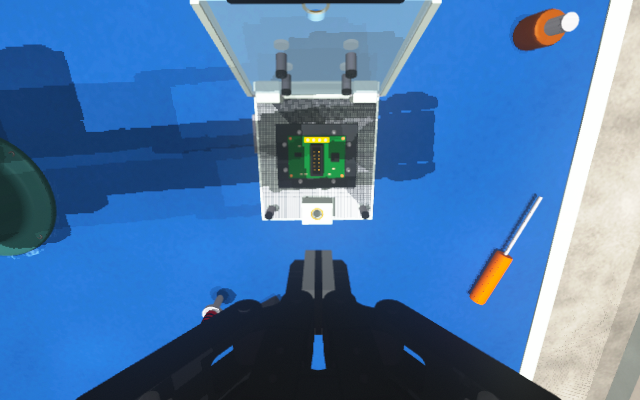

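View pics/c12.png

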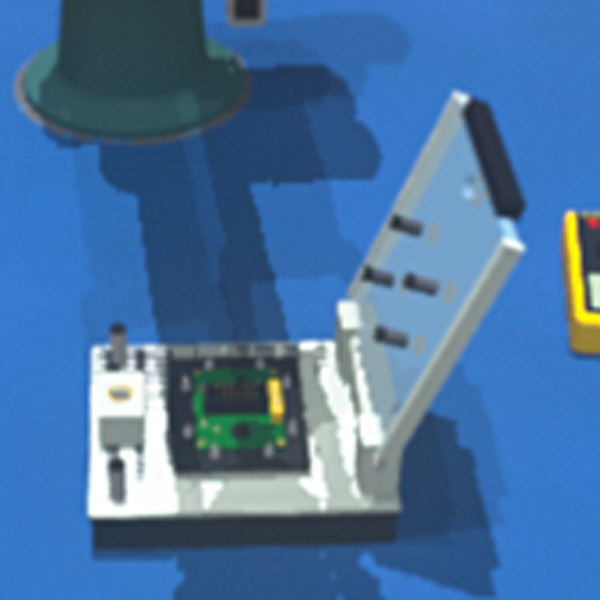

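Board is seated in the nest with the terminal to the hinge. Next, behind the lid.

>>> {"api": "arm_command", "payload": {"targets": "20 0 0 0 0 0 0;60 0 0 0 0 0 0;100 0 0 0 0 0 0;140 0 0 0 0 0 0;180 0 0 0 0 0 0;215 0 0 0 0 0 0;220 0 30 0 0 0 0;220 0 65 0 0 0 0;220 0 100 0 0 0 0;220 0 100 0 0 0 0"}}

```text
time: 10.87
tool_pos: [0.5391, 0.2774, 0.2285]
tcp_rot: [-2.239, -2.194, 0.029]
wrist_force: [-2.2, -1.2, -1.4]
width: 0.003
```

```bash
python3 - <<'E'
from h import *
s=bot.read_state();print(s['tool_pos'],s['wrist_force'])
im,d,p,T=shot('side','d10');cv2.imwrite('pics/c13.png',cv2.resize(im[40:260,170:420],(750,660),interpolation=cv2.INTER_CUBIC)[:600])
E
```

```text
[0.53911594 0.27744601 0.22845276] [-2.21102757 -1.19751436 -1.4089415 ]
```

View pics/c13.png

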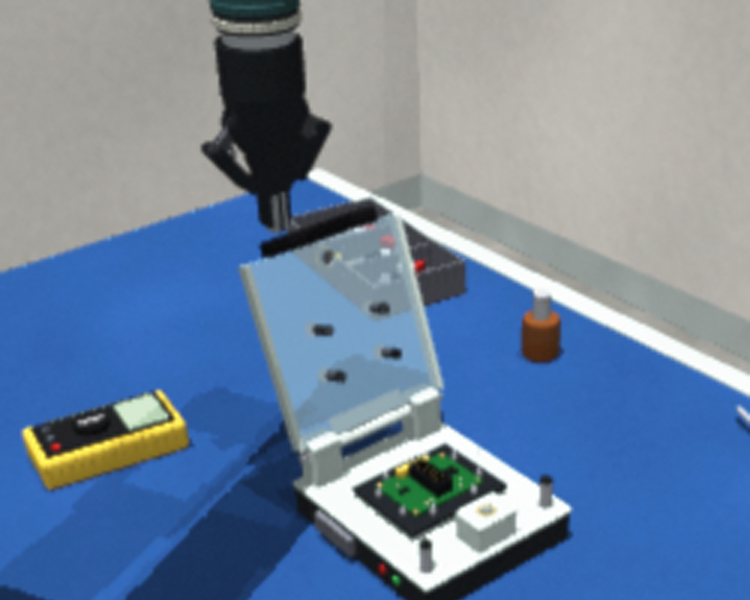

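>>> {"api": "arm_command", "payload": {"targets": "-15 0 0 0 0 0 0;-30 0 0 0 0 0 0;-42 0 0 0 0 0 0;-54 0 0 0 0 0 0;-66 0 0 0 0 0 0;-78 0 0 0 0 0 0;-90 0 0 0 0 0 0;-102 0 0 0 0 0 0;-114 0 0 0 0 0 0;-126 0 0 0 0 0 0"}}

```text
time: 11.75
tool_pos: [0.5427, 0.1524, 0.2401]
tcp_rot: [-2.245, -2.198, 0.001]
wrist_force: [0.9, 0.8, 1.7]
width: 0.001
```

```bash
python3 - <<'E'
from h import *
s=bot.read_state();print(s['tool_pos'],s['wrist_force'])
im,d,p,T=shot('side','d11');cv2.imwrite('pics/c14.png',cv2.resize(im[40:260,170:420],(750,660),interpolation=cv2.INTER_CUBIC)[:600])
E
```

```text
[0.54265761 0.15244148 0.24007728] [0.93078694 0.81603641 1.67220848]
```

View pics/c14.png

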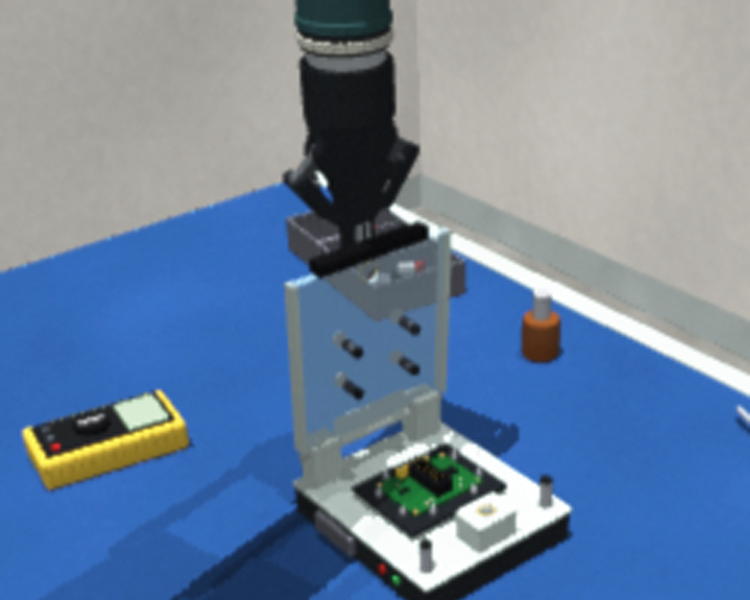

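The lid has come to about upright. I'll keep pushing.

>>> {"api": "arm_command", "payload": {"targets": "-10 0 0 0 0 0 0;-20 0 0 0 0 0 0;-30 0 0 0 0 0 0;-40 0 0 0 0 0 0;-50 0 0 0 0 0 0;-60 0 0 0 0 0 0;-68 0 0 0 0 0 0;-74 0 0 0 0 0 0;-74 0 -5 0 0 0 0;-74 0 -5 0 0 0 0"}}

```text
time: 12.63
tool_pos: [0.5419, 0.0794, 0.2465]
tcp_rot: [2.245, 2.196, 0.002]
wrist_force: [0.7, 0.2, 0.1]
width: 0.001
```

```bash
python3 - <<'E'
from h import *
s=bot.read_state();print(s['tool_pos'],s['wrist_force'])
im,d,p,T=shot('side','d12');cv2.imwrite('pics/c15.png',cv2.resize(im[40:260,170:420],(750,660),interpolation=cv2.INTER_CUBIC)[:600])
E
```

```text
[0.54190023 0.07936829 0.24646813] [0.65554286 0.16616549 0.11688835]
```

View pics/c15.png

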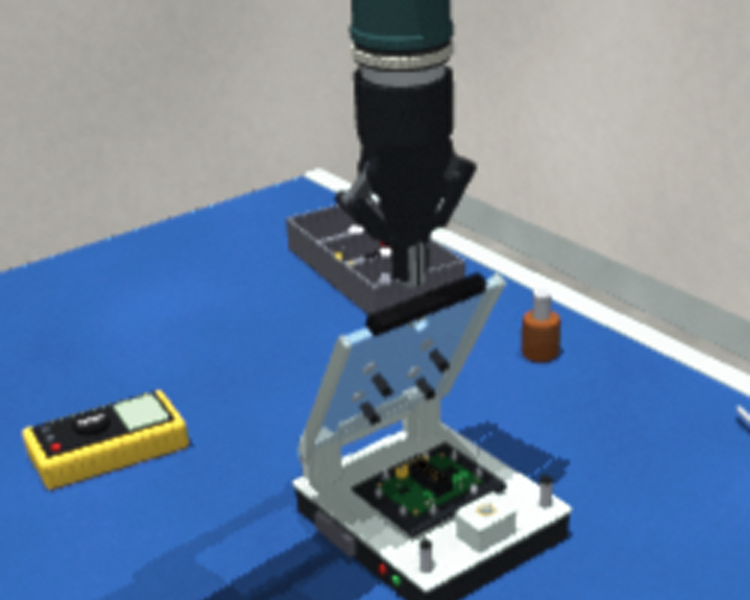

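The lid is sinking by itself (wrist force is about 0). I'll go to the pin.

```bash
python3 - <<'E'
from h import *
cmd([.451,-.2395,.20],down(40))
E
```

```text
t 12.68 cmd [-321.1  -84.    46. ] [ 1.000e-01  2.000e-02 -4.124e+01] rows 8.0
```

>>> {"api": "arm_command", "payload": {"targets": "-25 0 -15 0 0 -4 0;-60 -10 -15 0 0 -8 0;-95 -20 -10 0 0 -13 0.1;-130 -30 0 0 0 -18 0.3;-168 -41 10 0 0 -23 0.4;-206 -52 20 0 0 -28 0.45;-243 -62 30 0 0 -33 0.45;-280 -73 40 0 0 -38 0.45;-321 -84 46 0 0 -41 0.45;-321 -84 46 0 0 -41 0.45"}}

```text
time: 13.52
tool_pos: [0.448, -0.2445, 0.198]
tcp_rot: [-1.336, -2.842, 0.005]
wrist_force: [-0.2, -0.3, 0.2]
width: 0.448
```

>>> {"api": "arm_command", "payload": {"targets": "0 0 0 0 0 0 0.45;0 0 0 0 0 0 0.45;0 0 0 0 0 0 0.45"}}

```text
time: 13.77
tool_pos: [0.4512, -0.2383, 0.1996]
tcp_rot: [1.332, 2.845, 0.001]
wrist_force: [0.5, -0.4, 0.8]
width: 0.45
```

```bash
python3 - <<'E'
from h import *
im,d,p,T=shot('wrist','w13');s=bot.read_state();print(s['tool_pos'],s['time'])
im,d,p,T=shot('side','d13');cv2.imwrite('pics/c16.png',cv2.resize(im[100:320,220:470],(750,660),interpolation=cv2.INTER_CUBIC)[:600])
E
```

```text
[ 0.45130903 -0.23810248  0.19968804] 13.8167
```

View pics/w13.png

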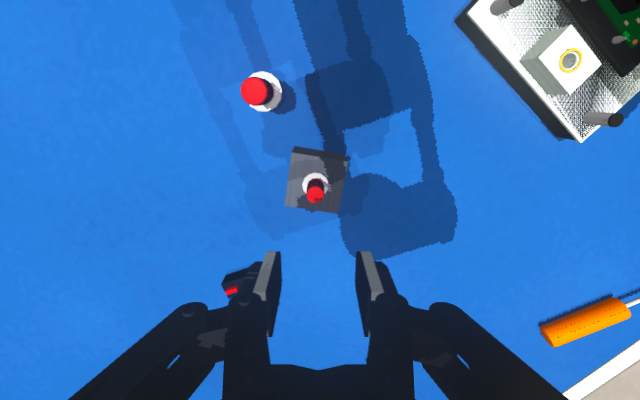

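View pics/c16.png

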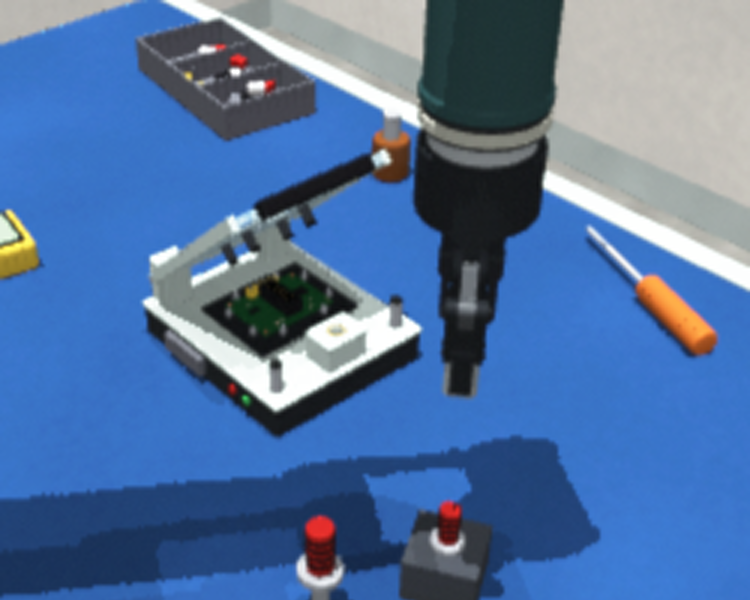

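```bash
python3 - <<'E'
from h import *
im,d,p,T=load('wrist','w13')
vv,uu=np.mgrid[145:220,280:355];P=pt(p,T,uu,vv,d[145:220,280:355])
m=(P[...,2]>.072)&(P[...,2]<.08);print('top',rect(P[m]),m.sum(),P[m][:,2].mean())
m=(P[...,2]>.043)&(P[...,2]<.047);print('fl',rect(P[m]),m.sum())
m=(P[...,2]>.0375)&(P[...,2]<.0415);print('blk',rect(P[m]))
cv2.imwrite('pics/c17.png',cv2.resize(im[140:215,280:355],(600,600),interpolation=cv2.INTER_CUBIC))
cmd([.451,-.2395,.10],down(40))
E
```

```text
top (array([ 448.7, -239.8]), array([15.5, 14.8]), 13.19) 242 0.07631456272802434
fl (array([ 447.1, -238.1]), array([24.9, 20.4]), 40.35) 224
blk (array([ 448.9, -240. ]), array([56.2, 56.5]), 30.15)
t 13.87 cmd [-0.9 -1.2 99.7] [ 0.03  0.03 -0.09] rows 2.4
```

View pics/c17.png

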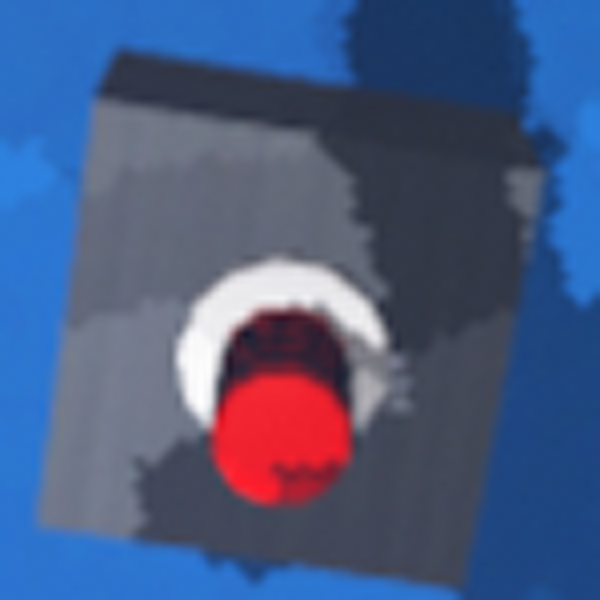

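>>> {"api": "arm_command", "payload": {"targets": "0 -1 35 0 0 0 0.45;0 -2 70 0 0 0 0.45;0 -2.2 95 0 0 0 0.45;0 -2.2 99 0 0 0 0.45;0 -2.2 99 0 0 0 0.45;0 -2.2 99 0 0 0 0.45;0 -2.2 99 0 0 0 0.45"}}

```text
time: 14.45
tool_pos: [0.4508, -0.2413, 0.1026]
tcp_rot: [1.33, 2.842, -0.001]
wrist_force: [0.3, -0.3, 0.3]
width: 0.45
```

```bash
python3 - <<'E'
from h import *
im,d,p,T=shot('wrist','w14');s=bot.read_state();print(s['tool_pos'],s['time'])
cmd([.4498,-.2397,.049],down(40))
E
```

```text
[ 0.45075614 -0.2415288   0.10271239] 14.5
t 14.5 cmd [ 2.2  0.4 53.7] [ 0.08  0.24 -0.19] rows 1.3
```

View pics/w14.png

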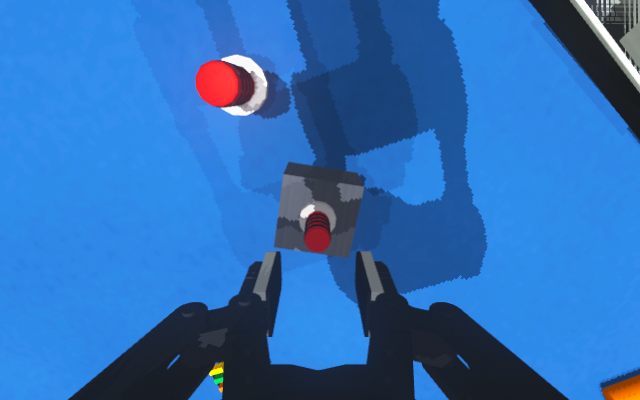

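```bash
python3 - <<'E'
from h import *
im,d,p,T=load('wrist','w14');st=bot.read_state()
vv,uu=np.mgrid[160:265,270:370];P=pt(p,T,uu,vv,d[160:265,270:370])
m=(P[...,2]>.072)&(P[...,2]<.082);print('top',rect(P[m]),m.sum(),P[m][:,2].mean())
c=np.r_[np.array(rect(P[m])[0])/1000,.05];print(R.from_rotvec(st['tcp_rot']).inv().apply(c-st['tool_pos'])*1000)
E
```

```text
top (array([ 448.6, -239.9]), array([15.7, 15.5]), 13.55) 552 0.07617566080415954
[ 2.85295663 -0.690398   52.69992239]
```

>>> {"api": "arm_command", "payload": {"targets": "1 0 10 0 0 0 0.45;2.5 -0.4 20 0 0 0 0.45;2.7 -0.4 35 0 0 0 0.45;2.7 -0.4 48 0 0 0 0.45;2.7 -0.4 53 0 0 0 0.45;2.7 -0.4 53 0 0 0 0.45;2.7 -0.4 53 0 0 0 0.3;2.7 -0.4 53 0 0 0 0.1;2.7 -0.4 53 0 0 0 0;2.7 -0.4 53 0 0 0 0", "newtons": 60}}

```text
time: 15.33
tool_pos: [0.4473, -0.2393, 0.048]
tcp_rot: [1.332, 2.843, -0.0]
wrist_force: [-0.5, -0.2, -0.0]
width: 0.166
```

>>> {"api": "arm_command", "payload": {"targets": "0 0 0 0 0 0 0;0 0 0 0 0 0 0;0 0 0 0 0 0 0", "newtons": 90}}

```text
time: 15.58
tool_pos: [0.4473, -0.2393, 0.048]
tcp_rot: [1.333, 2.843, -0.0]
wrist_force: [-0.6, -0.8, 3.4]
width: 0.159
```

```bash
python3 - <<'E'
from h import *
im,d,p,T=shot('wrist','w15');s=bot.read_state();print(s['tool_pos'],s['time'],s['width']*85,s['wrist_force'])
cmd([.451,-.2395,.15],down(40))
E
```

```text
[ 0.44736606 -0.23931951  0.04797723] 15.6333 13.482187088419854 [0.0618746  0.06855729 4.00001688]
t 15.63 cmd [  -2.6    2.7 -102. ] [ 0.03  0.08 -0.22] rows 2.4
```

View pics/w15.png

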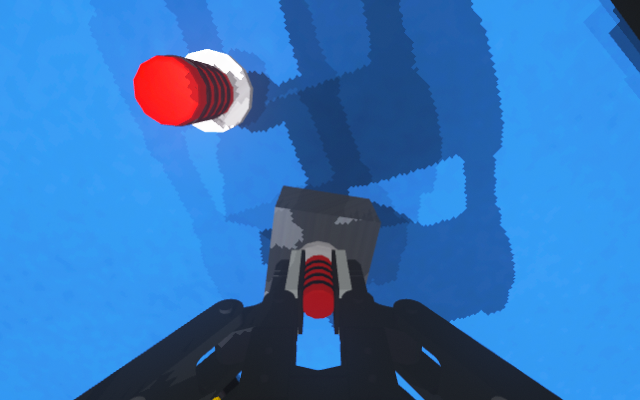

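Pin is gripped between the pads at (318,285). Lift, and check the lid.

>>> {"api": "arm_command", "payload": {"targets": "0 0 -20 0 0 0 0;0 0 -50 0 0 0 0;0 0 -85 0 0 0 0;0 0 -120 0 0 0 0;0 0 -150 0 0 0 0;0 0 -150 0 0 0 0;0 0 -150 0 0 0 0"}}

```text
time: 16.22
tool_pos: [0.4481, -0.2397, 0.1996]
tcp_rot: [1.331, 2.84, -0.001]
wrist_force: [-0.5, 1.1, -0.8]
width: 0.158
```

```bash
python3 - <<'E'
from h import *
s=bot.read_state();print(s['tool_pos'],s['time'],s['width']*85,s['wrist_force'])
cmd([.538,-.10,.24],down(-1.2))
im,d,p,T=shot('side','d16');cv2.imwrite('pics/c18.png',cv2.resize(im[100:320,220:470],(750,660),interpolation=cv2.INTER_CUBIC)[:600])
E
```

```text
[ 0.4481049  -0.2397019   0.19956205] 16.2167 13.416788883007605 [-0.48341793  1.07135955 -0.77549199]
t 16.22 cmd [ 49.6 158.5 -40.4] [ 0.19  0.22 40.98] rows 5.7
```

View pics/c18.png

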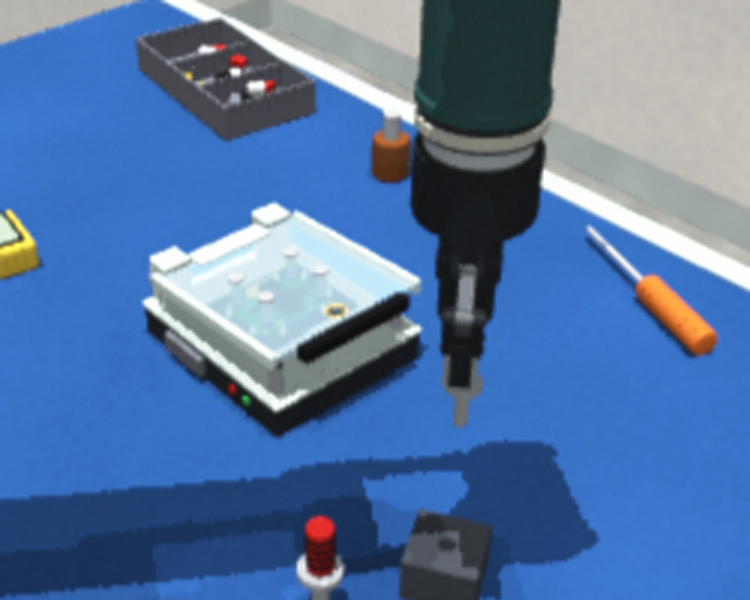

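The lid is down and the pin hangs upright. I'll approach the fixture and look at both.

>>> {"api": "arm_command", "payload": {"targets": "8 26 -8 0 0 7 0;16 52 -16 0 0 14 0;24 79 -24 0 0 21 0;32 106 -32 0 0 28 0;41 132 -40 0 0 35 0;50 158 -40 0 0 41 0;50 158 -40 0 0 41 0;50 158 -40 0 0 41 0;50 158 -40 0 0 41 0;50 158 -40 0 0 41 0"}}

```text
time: 17.1
tool_pos: [0.5349, -0.0999, 0.2355]
tcp_rot: [-2.243, -2.196, 0.003]
wrist_force: [-0.4, 0.1, -1.2]
width: 0.157
```

```bash
python3 - <<'E'
from h import *
im,d,p,T=shot('wrist','w17')
s=bot.read_state();print(s['tool_pos'],s['time'],s['width']*85,s['wrist_force'],s['joint_vel'].round(3))
E
```

```text
[ 0.53505183 -0.10009489  0.23593049] 17.15 12.939497042992695 [ 0.23073152 -0.58660619  0.03455201] [-0.006 -0.008 -0.01   0.002  0.001  0.005]
```

View pics/w17.png

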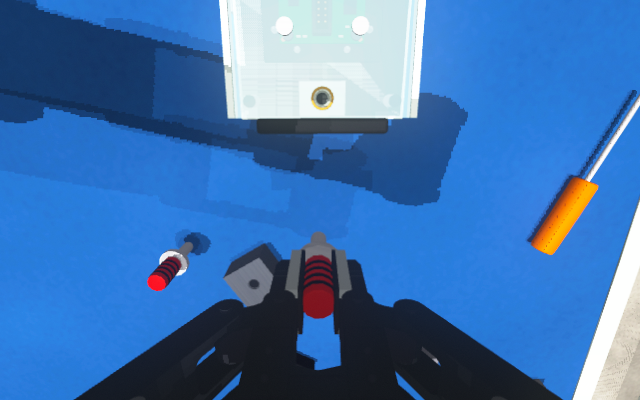

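```bash
python3 - <<'E'
from h import *
im,d,p,T=load('wrist','w17');st=bot.read_state();r=R.from_rotvec(st['tcp_rot'])
a=cv2.resize(im[70:140,250:390],(800,400),interpolation=cv2.INTER_CUBIC);b=cv2.resize(im[225:325,270:370],(200,200),interpolation=cv2.INTER_CUBIC)
cv2.imwrite('pics/c19.png',a);cv2.imwrite('pics/c20.png',cv2.resize(im[225:325,270:370],(600,600),interpolation=cv2.INTER_CUBIC))
vv,uu=np.mgrid[225:330,270:370];P=pt(p,T,uu,vv,d[225:330,270:370]);L=r.inv().apply(P.reshape(-1,3)-st['tool_pos']).reshape(P.shape)*1000
h=cv2.cvtColor(im[225:330,270:370],cv2.COLOR_BGR2HSV);red=((h[...,0]<8)|(h[...,0]>172))&(h[...,1]>120)
q=L[red];print('red z range',np.percentile(q[:,2],[2,50,98]));m=red&(L[...,2]<np.percentile(q[:,2],3)+3);print('top',rect(L[m]/1000),m.sum())
for u,v in((319,240),(319,246),(319,250)):print(u,v,(r.inv().apply(pt(p,T,u,v,d[v,u])-st['tool_pos'])*1000).round(1))
for u,v in((321,126),(270,126),(370,126),(240,100),(240,40),(405,100),(400,40)):print(u,v,pt(p,T,u,v,d[v,u]).round(4))
E
```

```text
red z range [-29.24179285 -27.69407976   0.64488308]
top (array([37.6, -0.1]), array([94. , 13.2]), 0.45) 830
319 240 [ 3.1  0.2 25.5]
319 246 [10.   0.1  4.3]
319 250 [7.5 0.1 4.5]
321 126 [ 0.5384 -0.0419  0.0896]
270 126 [ 0.4922 -0.0409  0.0896]
370 126 [ 0.5828 -0.043   0.0891]
240 100 [ 0.4661 -0.0179  0.0843]
240 40 [0.4703 0.0311 0.0813]
405 100 [ 0.6139 -0.0212  0.0859]
400 40 [0.6076 0.0279 0.0816]
```

View pics/c19.png

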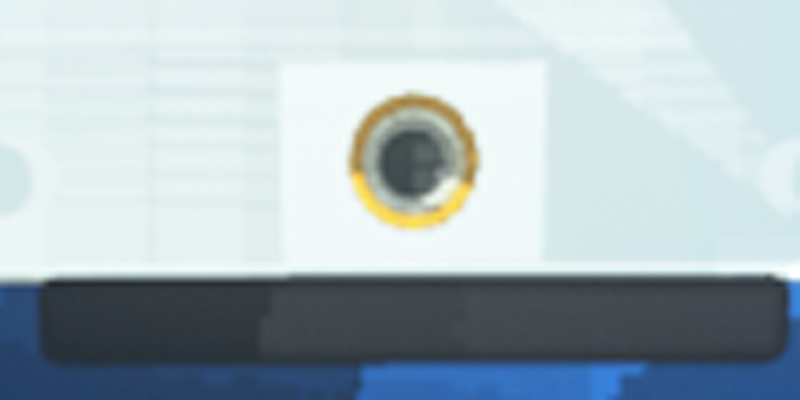

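View pics/c20.png

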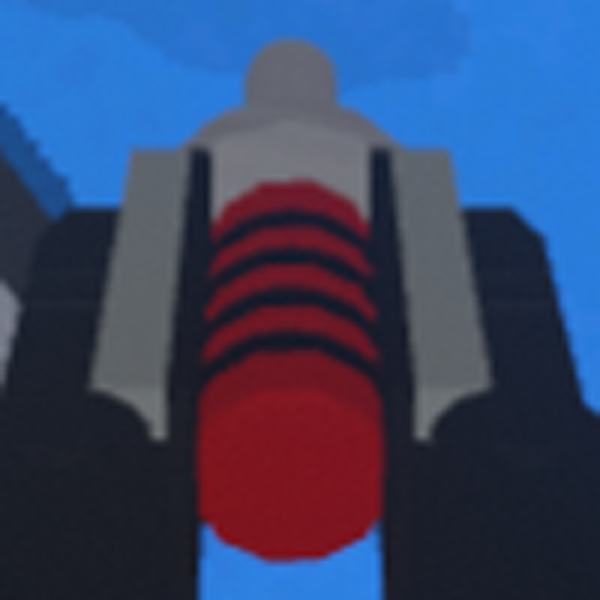

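```bash
python3 - <<'E'
from h import *
im,d,p,T=load('wrist','w17');st=bot.read_state();r=R.from_rotvec(st['tcp_rot'])
vv,uu=np.mgrid[225:330,295:342];P=pt(p,T,uu,vv,d[225:330,295:342]);L=r.inv().apply(P.reshape(-1,3)-st['tool_pos']).reshape(P.shape)*1000
m=abs(L[...,2]+27.7)<1.2;m&=abs(L[...,0]+2)<12;q=L[m];print('top',q.min(0),q.max(0),rect(q/1000),m.sum())
# top disc centre by pixel
c=onz(p,T,np.array([318.1]),np.array([303.8]),st['tool_pos'][2]+.0277);print('top px',r.inv().apply(c-st['tool_pos'])*1000)
m=(L[...,2]>12)&(L[...,2]<45)&(abs(L[...,0])<20);q=L[m];print('shank',len(q))
for z in range(12,44,4):
    k=q[abs(q[:,2]-z)<2]
    if len(k):print(z,len(k),k[:,0].max().round(1),k[:,1].min().round(1),k[:,1].max().round(1))
u=np.array([250+413/5.714-.4]);v=np.array([70+162/5.714-.4])
for z in(.080,.084,.064):print('ring',z,onz(p,T,u,v,z))
E
```

```text
top [ -9.36354592  -7.42540775 -28.89961377] [  8.02088668   6.16327319 -26.51140015] (array([-0.7, -0.6]), array([13.6, 17.3]), 89.25) 757
top px [[ -1.87001914  -0.37156505 -27.69953725]]
shank 138
24 4 3.3 -3.4 1.4
28 44 3.4 -4.6 3.9
32 37 4.0 -5.3 4.0
36 41 3.5 -5.4 4.0
40 12 3.1 -5.5 4.1
ring 0.08 [[ 0.53975021 -0.01791473  0.08      ]]
ring 0.084 [[ 0.53971057 -0.0178824   0.084     ]]
ring 0.064 [[ 0.5399088  -0.01804406  0.064     ]]
```

```bash
python3 - <<'E'
from h import *
cmd([.5402,-.0167,.145],down(-1.2))
E
```

```text
t 17.15 cmd [83.5  3.6 90.9] [-0.14 -0.01 -0.04] rows 3.0
```

>>> {"api": "arm_command", "payload": {"targets": "25 1 10 0 0 0 0;50 2 25 0 0 0 0;75 3 45 0 0 0 0;83.5 3.6 65 0 0 0 0;83.5 3.6 80 0 0 0 0;83.5 3.6 91 0 0 0 0;83.5 3.6 91 0 0 0 0;83.5 3.6 91 0 0 0 0;83.5 3.6 91 0 0 0 0;83.5 3.6 91 0 0 0 0"}}

```text
time: 17.98
tool_pos: [0.5426, -0.0167, 0.1477]
tcp_rot: [2.245, 2.195, 0.003]
wrist_force: [-0.2, 0.5, -0.2]
width: 0.156
```

```bash
python3 - <<'E'
from h import *
im,d,p,T=shot('wrist','w18')
s=bot.read_state();print(s['tool_pos'],s['time'],s['width']*85,s['wrist_force'],s['joint_vel'].round(3))
cv2.imwrite('pics/c21.png',cv2.resize(im[210:290,270:370],(750,600),interpolation=cv2.INTER_CUBIC))
im,d,p,T=shot('side','d18');cv2.imwrite('pics/c22.png',cv2.resize(im[130:260,250:390],(640,594),interpolation=cv2.INTER_CUBIC))
E
```

```text
[ 0.54262261 -0.01659834  0.14770891] 18.0333 13.305219190570089 [-0.41411271  0.20039332 -1.18148863] [ 0.002  0.001  0.003  0.002 -0.     0.   ]
```

View pics/c21.png

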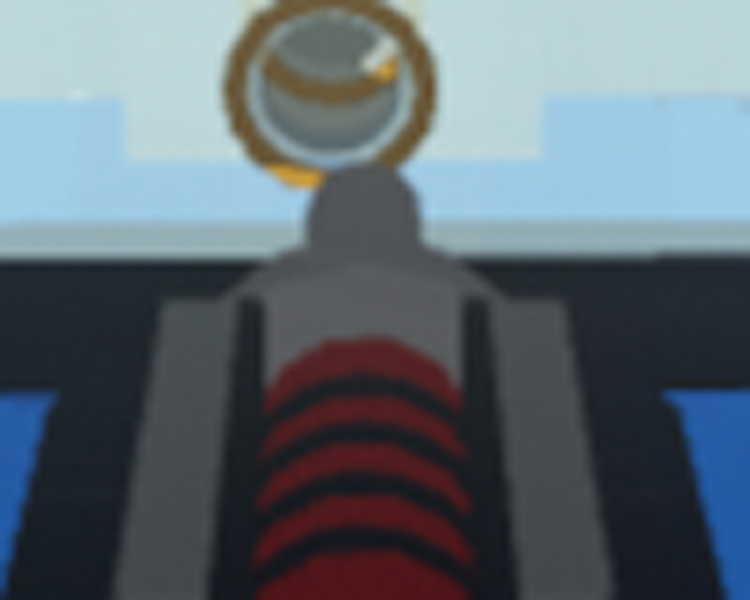

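View pics/c22.png

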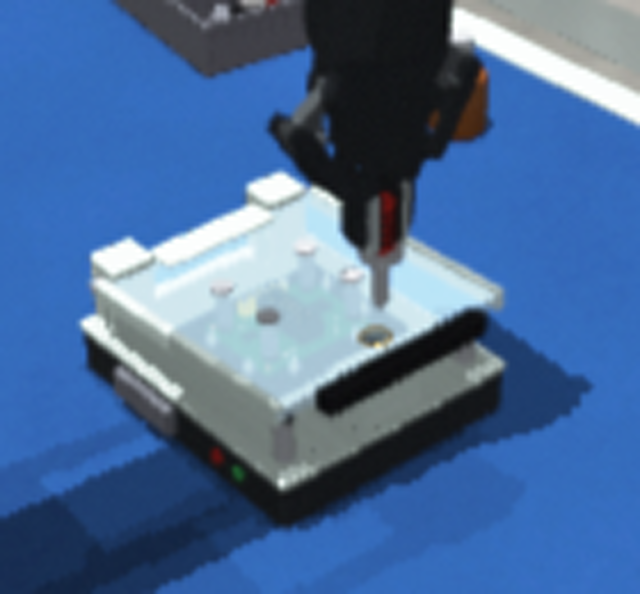

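```bash
python3 - <<'E'
from h import *
im,d,p,T=load('wrist','w18');st=bot.read_state();r=R.from_rotvec(st['tcp_rot'])
for z in(.082,.084):
    c=onz(p,T,np.array([270+330/7.5-.4]),np.array([210+90/7.5-.4]),z);print('ring',c,r.inv().apply(c-st['tool_pos'])*1000)
vv,uu=np.mgrid[225:260,295:342];P=pt(p,T,uu,vv,d[225:260,295:342]);L=r.inv().apply(P.reshape(-1,3)-st['tool_pos']).reshape(P.shape)*1000
for z in range(12,44,4):
    k=L[abs(L[...,2]-z)<2]
    if len(k):print(z,len(k),k[:,0].max().round(1),k[:,1].min().round(1),k[:,1].max().round(1))
E
```

```text
ring [[ 0.53945655 -0.01878821  0.082     ]] [[-2.37629698 -3.13150037 65.55351591]]
ring [[ 0.5394988  -0.01795626  0.084     ]] [[-1.54391787 -3.10276403 63.5534566 ]]
24 13 3.3 -3.6 3.0
28 38 3.2 -4.3 3.7
32 44 3.4 -5.0 4.3
36 39 3.0 -5.1 4.5
40 6 2.6 -5.1 3.2
```

>>> {"api": "arm_command", "payload": {"targets": "0 -1.5 0 0 0 0 0;0 -2.6 0 0 0 0 0;0 -2.6 5 0 0 0 0;0 -2.6 10 0 0 0 0;0 -2.6 14 0 0 0 0;0 -2.6 14 0 0 0 0;0 -2.6 14 0 0 0 0"}}

```text
time: 18.67
tool_pos: [0.5384, -0.0159, 0.1314]
tcp_rot: [-2.244, -2.197, 0.002]
wrist_force: [-0.3, 0.4, -0.5]
width: 0.159
```

```bash
python3 - <<'E'
from h import *
im,d,p,T=shot('wrist','w19')
s=bot.read_state();print(s['tool_pos'],s['time'],s['width']*85,s['wrist_force'])
cv2.imwrite('pics/c23.png',cv2.resize(im[210:290,270:370],(750,600),interpolation=cv2.INTER_CUBIC))
im,d,p,T=shot('scene','s19');cv2.imwrite('pics/c24.png',cv2.resize(im[150:260,280:400],(640,587),interpolation=cv2.INTER_CUBIC))
E
```

```text
[ 0.53873603 -0.01587955  0.1318089 ] 18.7167 12.942409747686993 [-0.09247339 -0.16678481 -0.50137009]
```

View pics/c23.png

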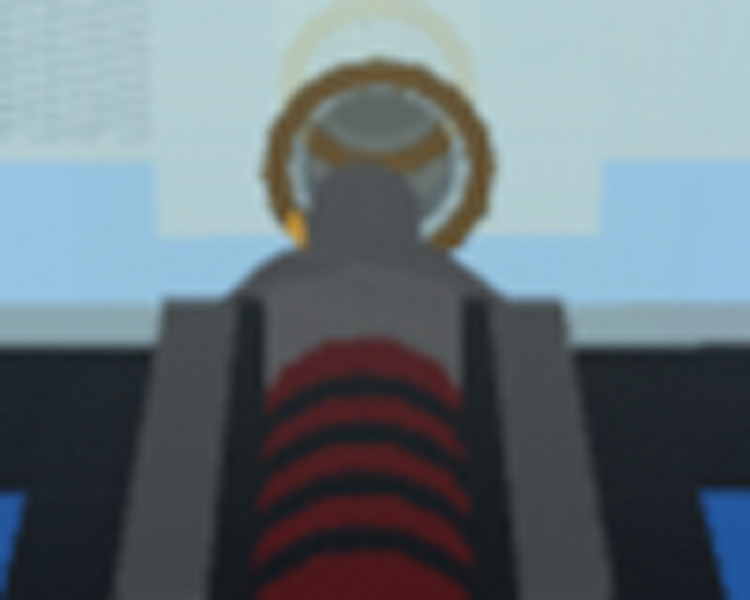

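View pics/c24.png

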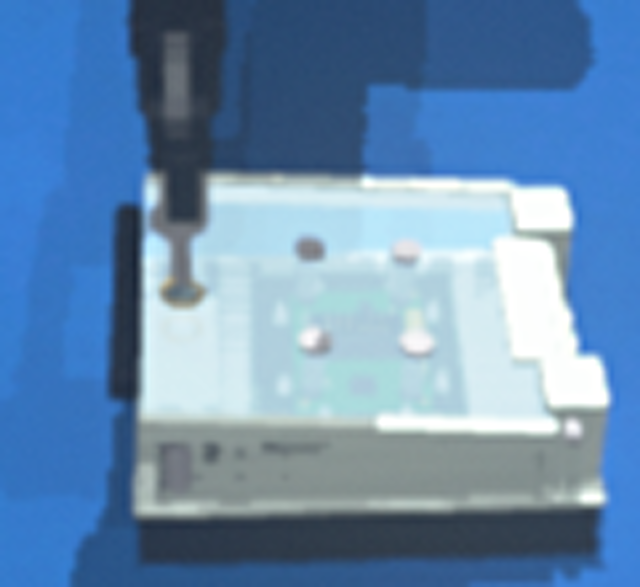

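```bash
python3 - <<'E'
from h import *
im,d,p,T=load('wrist','w19');st=bot.read_state();r=R.from_rotvec(st['tcp_rot'])
for z in(.082,.084):
    c=onz(p,T,np.array([270+380/7.5-.4]),np.array([210+165/7.5-.4]),z);print('ring',c,r.inv().apply(c-st['tool_pos'])*1000)
vv,uu=np.mgrid[215:260,295:342];P=pt(p,T,uu,vv,d[215:260,295:342]);L=r.inv().apply(P.reshape(-1,3)-st['tool_pos']).reshape(P.shape)*1000
for z in range(12,46,4):
    k=L[abs(L[...,2]-z)<2]
    if len(k):print(z,len(k),k[:,0].max().round(1),k[:,1].min().round(1),k[:,1].max().round(1))
cmd([.5395,-.0180,.1],down(-1.2))
E
```

```text
ring [[ 0.53964739 -0.01852983  0.082     ]] [[-2.62829322  0.77732123 50.08212804]]
ring [[ 0.53965219 -0.01762157  0.084     ]] [[-1.72007816  0.7623813  48.08215799]]
24 5 3.5 -1.9 1.6
28 39 3.4 -5.0 3.5
32 40 3.3 -5.7 3.6
36 46 3.2 -5.8 3.7
40 11 3.3 -5.8 2.4
44 17 7.8 -14.8 9.2
t 18.77 cmd [-2.1  0.6 32.1] [-0.02 -0.   -0.01] rows 0.8
```

>>> {"api": "arm_command", "payload": {"targets": "-0.4 1.3 0 0 0 0 0;-0.4 1.3 0 0 0 0 0;-0.4 1.3 6 0 0 0 0;-0.4 1.3 12 0 0 0 0;-0.4 1.3 18 0 0 0 0;-0.4 1.3 18 0 0 0 0;-0.4 1.3 18 0 0 0 0", "newtons": 110}}

```text
time: 19.35
tool_pos: [0.5394, -0.0163, 0.1131]
tcp_rot: [-2.244, -2.197, 0.002]
wrist_force: [-0.7, -0.1, -0.4]
width: 0.155
```

```bash
python3 - <<'E'
from h import *
im,d,p,T=shot('wrist','w20')
s=bot.read_state();print(s['tool_pos'],s['time'],s['width']*85,s['wrist_force'])
cv2.imwrite('pics/c25.png',cv2.resize(im[200:300,260:380],(720,600),interpolation=cv2.INTER_CUBIC))
E
```

```text
[ 0.53985403 -0.01632081  0.1136826 ] 19.4 13.18591574333085 [ 0.09571837 -0.46411279 -0.0384882 ]
```

View pics/c25.png

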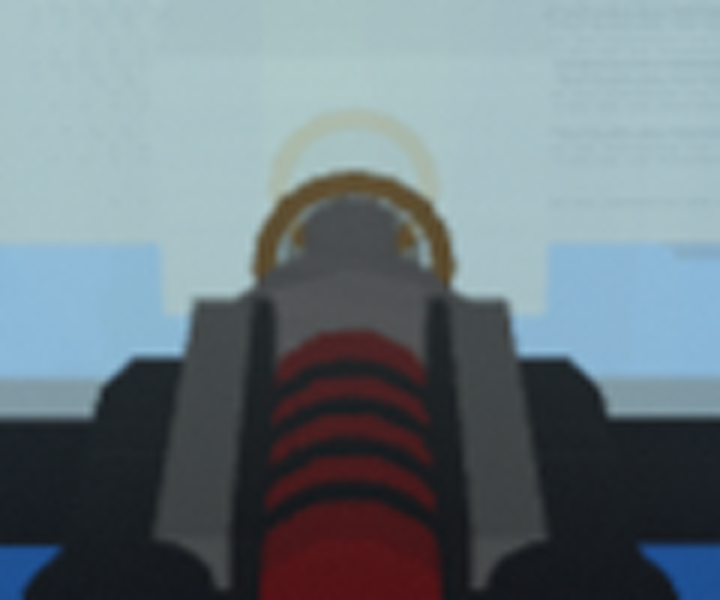

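Pin is centred in the lid hole (353 against the ring centre 354) with no force. Going on into the base.

>>> {"api": "arm_command", "payload": {"targets": "0 0 4 0 0 0 0;0 0 8 0 0 0 0;0 0 12 0 0 0 0;0 0 16 0 0 0 0;0 0 16 0 0 0 0"}}

```text
time: 19.82
tool_pos: [0.5393, -0.0163, 0.097]
tcp_rot: [-2.244, -2.197, 0.002]
wrist_force: [0.7, 0.4, -1.0]
width: 0.152
```

```bash
python3 - <<'E'
from h import *
im,d,p,T=shot('wrist','w21')
s=bot.read_state();print(s['tool_pos'],s['time'],s['width']*85,s['wrist_force'],s['torque'])
cv2.imwrite('pics/c26.png',cv2.resize(im[200:300,260:380],(720,600),interpolation=cv2.INTER_CUBIC))
E
```

```text
[ 0.53961305 -0.01631973  0.09742092] 19.8667 12.848160896910501 [-0.41782412  0.34345401 -0.93137665] [-0.0139381  -0.03766675 -0.00714276]
```

View pics/c26.png

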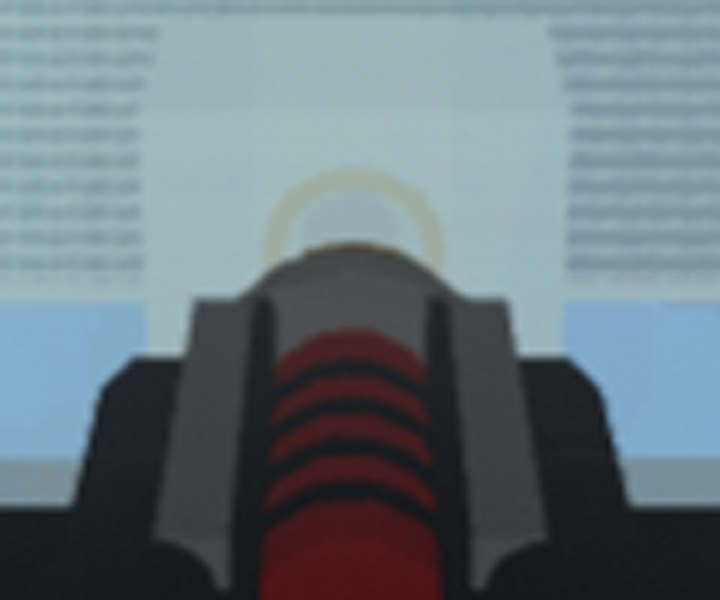

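>>> {"api": "arm_command", "payload": {"targets": "0 0 3 0 0 0 0;0 0 6 0 0 0 0;0 0 9 0 0 0 0;0 0 12 0 0 0 0;0 0 13 0 0 0 0;0 0 13 0 0 0 0"}}

```text
time: 20.37
tool_pos: [0.5407, -0.0167, 0.0864]
tcp_rot: [2.244, 2.197, -0.0]
wrist_force: [-2.8, -1.0, 7.6]
width: 0.151
```

```bash
python3 - <<'E'
from h import *
im,d,p,T=shot('wrist','w22')
s=bot.read_state();print(s['tool_pos'],s['time'],s['width']*85,s['wrist_force'],s['torque'])
E
```

```text
[ 0.54067848 -0.01678747  0.08643674] 20.4167 12.882062157499545 [-2.77913084 -0.39436041  6.81723246] [-0.20118905  0.5573434   0.0026787 ]
```

>>> {"api": "arm_command", "payload": {"targets": "0 0 1 0 0 0 0;0 0 2 0 0 0 0;0 0 3 0 0 0 0;0 0 4 0 0 0 0;0 0 4 0 0 0 0;0 0 4 0 0 0 0"}}

```text
time: 20.92
tool_pos: [0.5407, -0.0169, 0.0832]
tcp_rot: [2.244, 2.197, -0.0]
wrist_force: [-4.8, -1.7, 12.5]
width: 0.149
```

```bash
python3 - <<'E'
from h import *
im,d,p,T=shot('wrist','w23')
s=bot.read_state();print(s['tool_pos'],s['time'],s['width']*85,s['wrist_force'],s['torque'])
vv,uu=np.mgrid[200:330,260:380];P=pt(p,T,uu,vv,d[200:330,260:380]);r=R.from_rotvec(s['tcp_rot']);L=r.inv().apply(P.reshape(-1,3)-s['tool_pos'])*1000
hh=np.histogram(L[:,2],bins=np.arange(-40,50,2));print([(b,c) for c,b in zip(hh[0],hh[1]) if c>25])
cv2.imwrite('pics/c27.png',cv2.resize(im[200:330,250:390],(646,600),interpolation=cv2.INTER_CUBIC))
im,d,p,T=shot('side','d23');cv2.imwrite('pics/c28.png',cv2.resize(im[130:260,250:390],(646,600),interpolation=cv2.INTER_CUBIC))
E
```

```text
[ 0.5407155  -0.0169048   0.08323565] 20.9667 12.948048917510535 [-4.3892012  -1.89978048 11.46027002] [-0.32746169  0.9540482  -0.00228467]
[(np.int64(-40), np.int64(104)), (np.int64(-38), np.int64(452)), (np.int64(-36), np.int64(145)), (np.int64(-34), np.int64(126)), (np.int64(-32), np.int64(171)), (np.int64(-30), np.int64(777)), (np.int64(-28), np.int64(383)), (np.int64(-26), np.int64(220)), (np.int64(-24), np.int64(254)), (np.int64(-22), np.int64(210)), (np.int64(-20), np.int64(215)), (np.int64(-18), np.int64(203)), (np.int64(-16), np.int64(160)), (np.int64(-14), np.int64(196)), (np.int64(-12), np.int64(208)), (np.int64(-10), np.int64(148)), (np.int64(-8), np.int64(152)), (np.int64(-6), np.int64(130)), (np.int64(-4), np.int64(61)), (np.int64(-2), np.int64(55)), (np.int64(0), np.int64(47)), (np.int64(2), np.int64(277)), (np.int64(4), np.int64(246)), (np.int64(6), np.int64(1342)), (np.int64(8), np.int64(6006)), (np.int64(10), np.int64(59))]
```

View pics/c27.png

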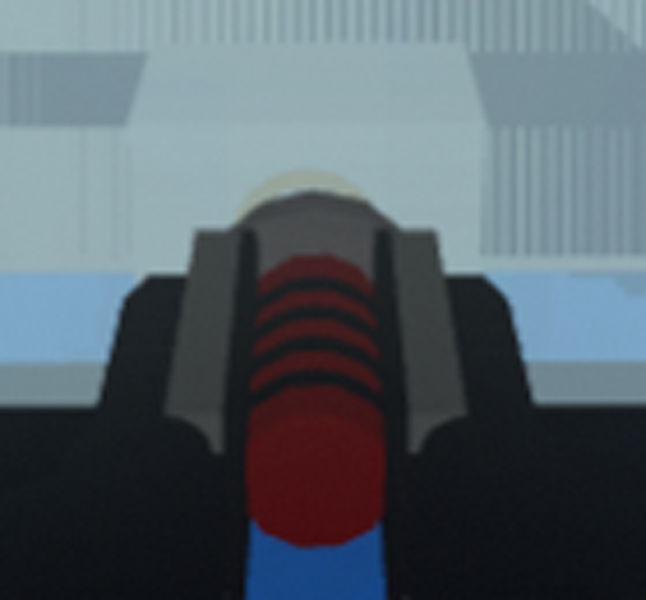

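View pics/c28.png

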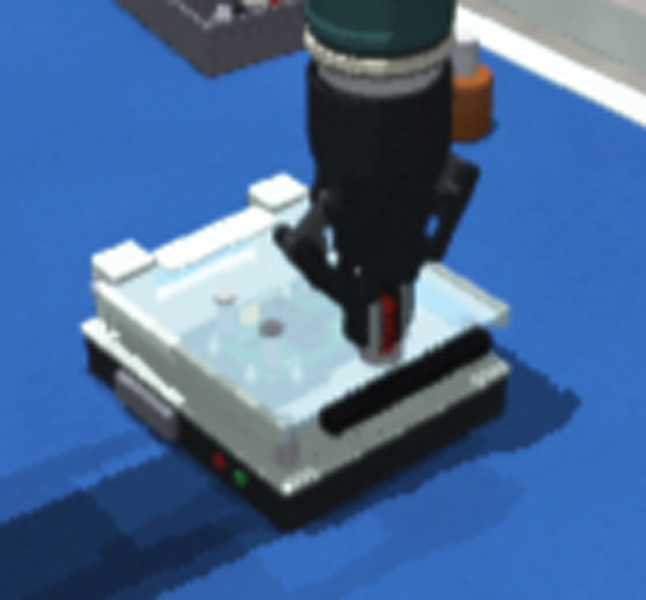

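```bash
cat >> h.py <<'E'
def lidtilt(fn):
    im,d,p,T=load('wrist',fn)
    vv,uu=np.mgrid[5:260:3,180:460:3];P=pt(p,T,uu,vv,d[5:260:3,180:460:3]).reshape(-1,3)
    a=np.radians(-1.2);fx=np.array([np.cos(a),np.sin(a)]);fy=np.array([-np.sin(a),np.cos(a)])
    q=P[:,:2]-[.5412,.0616];X=q@fx;Y=q@fy
    m=(abs(X)<.06)&(Y>-.075)&(Y<.06)&(P[:,2]>.066)&(P[:,2]<.095)
    A=np.c_[X[m],Y[m],np.ones(m.sum())];z=P[m,2]
    for _ in range(3):
        c=np.linalg.lstsq(A,z,rcond=None)[0];k=abs(A@c-z)<.002;A,z=A[k],z[k]
    print(fn,'n',len(z),'slope x,y',c.round(4),'z at hole',c@[0,-.08,1],'z at 0,60',c@[0,.06,1])
E
python3 - <<'E'
from h import *
for f in('w21','w22','w23'):lidtilt(f)
E
```

```text
w21 n 6170 slope x,y [ 0.0012 -0.063   0.0792] z at hole 0.08422891046834494 z at 0,60 0.07541057708497309
w22 n 6494 slope x,y [ 0.0013 -0.0237  0.0759] z at hole 0.0777663589188349 z at 0,60 0.0744524723979517
w23 n 6530 slope x,y [ 0.0015 -0.0054  0.0743] z at hole 0.07474995607052945 z at 0,60 0.07399495804430876
```

Lid tilt is down to 0.005 rad. I'll relieve the side force and press a bit more.

>>> {"api": "arm_command", "payload": {"targets": "0 -0.5 1 0 0 0 0;0 -0.8 2 0 0 0 0;0 -0.8 3 0 0 0 0;0 -0.8 4 0 0 0 0;0 -0.8 4 0 0 0 0;0 -0.8 4 0 0 0 0;0 -0.8 4 0 0 0 0"}}

```text
time: 21.6
tool_pos: [0.5408, -0.017, 0.0819]
tcp_rot: [2.243, 2.196, 0.001]
wrist_force: [-9.1, -0.1, 25.7]
width: 0.151
```

```bash
python3 - <<'E'
from h import *
im,d,p,T=shot('wrist','w24')
s=bot.read_state();print(s['tool_pos'],s['time'],s['width']*85,s['wrist_force'],s['torque'],s['tcp_rot'])
lidtilt('w24')
E
```

```text
[ 0.54080101 -0.01702452  0.08189372] 21.65 12.680158145839728 [-9.43001165 -1.37532384 25.83658007] [-0.26604514  1.86923078 -0.07967608] [2.24289446e+00 2.19632184e+00 1.14599338e-03]
w24 n 6564 slope x,y [0.001  0.0015 0.0737] z at hole 0.07361179537144659 z at 0,60 0.07382527461712879
```

```bash
python3 - <<'E'
from h import *
im,d,p,T=load('wrist','w24');s=bot.read_state()
cv2.imwrite('pics/c29.png',cv2.resize(im[200:330,250:390],(646,600),interpolation=cv2.INTER_CUBIC))
vv,uu=np.mgrid[240:330,295:342];P=pt(p,T,uu,vv,d[240:330,295:342]);h=cv2.cvtColor(im[240:330,295:342],cv2.COLOR_BGR2HSV)
red=((h[...,0]<8)|(h[...,0]>172))&(h[...,1]>120)&(P[...,2]>.106)&(P[...,2]<.118);q=P[red];print('top',len(q),np.median(q[:,2]),rect(q))
A=np.c_[q[:,:2]-q[:,:2].mean(0),np.ones(len(q))];k=abs(q[:,2]-np.median(q[:,2]))<.0015;print('slope',np.linalg.lstsq(A[k],q[k,2],rcond=None)[0].round(3))
shot('scene','s24');im=cv2.imread('pics/s24.png');cv2.imwrite('pics/c30.png',cv2.resize(im[130:290,130:490],(792,352),interpolation=cv2.INTER_CUBIC))
E
```

```text
top 905 0.1104068998848139 (array([540.3, -18.4]), array([15.6, 12.9]), 88.41)
slope [-0.01  -0.024  0.11 ]
```

View pics/c29.png

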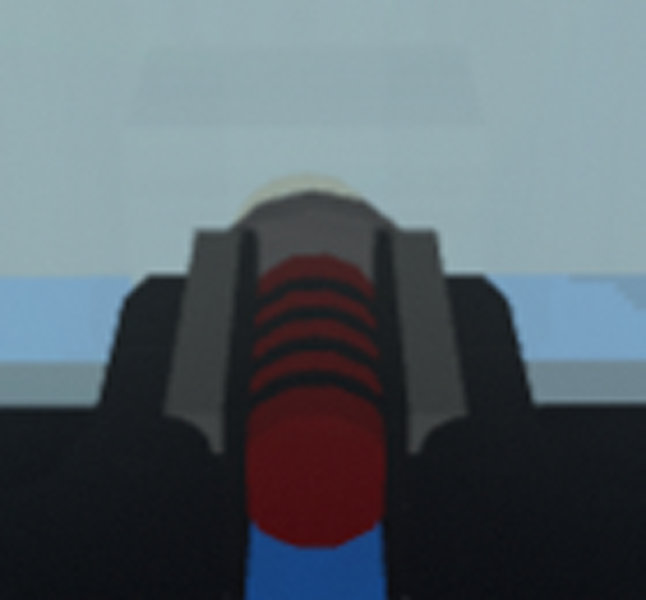

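View pics/c30.png

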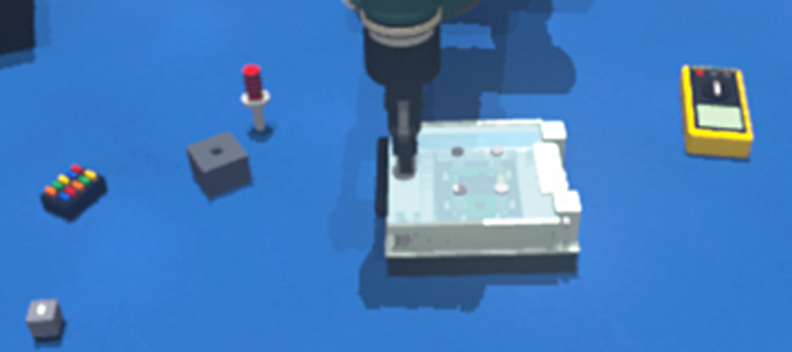

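All checks agree: lid tilt about 0, and the pin top is at 110.4 mm, which puts the tip near 39.4 mm. I'll hand it in while still holding.

```bash
python3 -c "
from workcell import bot
print(bot.read_state()['wrist_force']);print(bot.finish_job())"
```

```text
[-9.95693181 -1.86385837 26.36702388]
the job is handed in; nothing more can be done
None
```

I laid the board in the nest, brought the lid down and pressed the locating pin home, then handed the job in at about 21.7 s with the pin still held down. No verdict came back, so this rests on my own last checks.

- **Board:** released between all the stop pins with its yellow terminal block on the hinge side. The wrist picture after release showed similar gaps left and right. I did not measure the board again under the lid, so its 2 mm press-down is inferred from the lid being shut.
- **Lid:** pushed over until it sank by itself, resting at about 0.063 rad. After pressing, depth data gave a tilt of about −0.0015 rad, and 73.6 mm high at the hole against 74 mm nominal, so it is shut.
- **Pin:** I took the one from the parking block, not the larger look-alike standing beside it. Its top was at 110.4 mm, which puts the tip at about 39.4 mm. It stands upright to about 0.02 rad, with its top about 1 mm from the hole axis. I set the grip to 110 N and the wrist reads about 26 N upward.
- **Disagreement:** a side force of about 9–10 N in x remained, and a 0.8 mm correction did not remove it, so the pin probably bears on one side of the base hole.
- **Other objects:** in the last scene picture the fuse box, relay and meter look to be where they started; I did not measure them.

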